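Settle an engraving plate on its kinematic base and clamp it

ROBOT

A 7-joint arm with a two-finger parallel gripper is mounted at the origin on the work surface. World frame = base frame: x ahead of the robot, y to its left, z up, the work surface at z = 0. Lengths are in m, angles in rad, forces in N, time in s.
With the tool pointing down it reaches from about 0.425 to 0.875 m from the base axis. Payload 4.7 kg.
Tool frame: the origin (TCP) lies midway between the tips of the shut fingers; the grasp point (between the pads) lies 19 mm behind it; z points along the fingers, y is the direction in which the jaws open and shut (so a half turn about z gives the same grasp; the last joint's range is limited). The gripper opens to 87 mm and grips with 3 to 60 N. Pads are 19 mm wide; open, the fingers measure 117 mm over their backs; the gripper's body (75 mm by 190 mm) begins 51 mm behind the grasp point.
Start: joints at [1.128, 0.321, -0.07, 1.45, 0.023, 1.371, -0.057], TCP at [0.287, -0.583, 0.183] pointing down, gripper open.
Joint ranges: [-2.86, 2.86], [-0.3, 2.09], [-1.38, 1.24], [0.06, 2.45], [-1.56, 4.7], [0.09, 2.05], [-2.69, 2.69]. Speed limits (rad/s): [2.57, 2.57, 3.14, 3.14, 3.14, 3.14, 3.14].

INTERFACE

Orientations are given as a rotation vector (axis times angle).
In Python, from bench import * gives the robot as it stands. The module is installed in compiled form; this text tells all that it offers.
- The arm moves only by the tool play_rows, never from a script. Its argument "series" is one flat list of numbers, 7 for each row, row after row: the opening in per cent of the stroke, from 0 (shut) to 100 (fully open), then the shift along the tool's x, y, z in m, then the turn, a rotation vector about the tool's x, y, z in degrees. In form: [fingers, tx, ty, tz, rx, ry, rz, fingers, tx, ty, tz, rx, ry, rz, ...]. A call has 1 to 10 rows; each row is the pose to reach, as a shift and turn from the pose commanded when the call began, along the tool's axes at that moment; what a row does not reach only later rows make up. A row lasts 1/12 s, in which the tool goes at most 41.7 mm and 7.16 degrees, less where a joint would pass 70% of its speed; a pose out of reach is approached as far as the arm can. A call with a gripper value outside its range is refused whole. The fingers move at their own pace and stop on an object; "force" is the grip in N (left out, the last holds). Time passes only in rows, so rows that repeat a pose let the fingers close. It gives the time, the measured TCP pose, the force and the opening at its end, in the units of the state.
- get_state(): the state, without advancing time (a new reading comes with each control period).
- get_image(name): name is "scene" or "side" or "wrist"; returns a dict with "frame" (420x560x3 uint8, red, green, blue), "fx", "fy", "cx", "cy" (pixels), "R" (3x3) and "t" (3): a world point X has camera coordinates R X + t. Camera axes: x right, y down, z forward; pixel columns grow to the right and rows downward; lengths in m; the calibration is good to about 2 mm. A picture is of the moment at which its call begins. There is no depth.
- close_job(): hands the job in, once; it reports no verdict.
The state is a dict: "time": time; "joint_positions": joint angles; "qd": joint speeds; "joint_torque": joint torques, N m; "position": TCP position; "tool_rot": TCP orientation; "ft_force": force on the tool from outside, world axes, zero at the start; "torque": the same for the moment, N m; "grip_width": opening from 0.0 (shut) to 1.0 (fully open).
Only numpy, scipy, OpenCV 4.12 (cv2) and the standard library are available. Lean on these libraries where they do the work, as an engineer would, in place of code of your own. Each camera call takes 0.05 s, during which the arm holds its last target.

TASK

Lift the grey dust cover off the blue base by its knob and stand it rim down on the bench, clear of the base. Then take the engraving plate by its square post, lower it gently onto the base so that its three ball feet settle fully home (the foot at the narrow end in the cone, the other two in the groove and on the flat), and let go. Last, swing the clamp arm in over the post as far as its stop and turn the red clamp knob a quarter turn clockwise to the end, so that the pad holds the plate down; leave the hammer, the steel block and the cup of punches alone.

Things in the scene. Friction and masses are not known exactly. Their poses are not given: they have to be found in the camera images.
- base: The base, fixed to the bench: a blue round casting, 176 mm across, 20 mm thick, carrying three bright steel seats and, 115 mm from its centre on its -x side, the clamp column (26 mm thick). Origin: centre of its underside, on the bench; +x points to the cone, z up. Cone and groove blocks stand 35 mm, the flat pad 28 mm above the bench.
- cone_seat (a point): Where the ball centre of the plate's cone foot lies when home, above the cone cup (45 degree walls, mouth 22 mm across): at (50, 0, 37) mm in the base's frame.
- groove_seat (a point): The same for the groove foot, above the groove (points towards the cone, 45 degree walls, mouth 22 mm wide): at (-32, 42, 37) mm in the base's frame.
- flat_seat (a point): The same for the flat foot, above the round flat pad (30 mm across): at (-32, -42, 37) mm in the base's frame.
- cover: The grey round dust cover, 162 mm across the rim and 34 mm high, hollow below, with a round black knob on top; 100 to 170 g. At the start it stands on the base top (20 mm above the bench) over the seats. Origin: centre of its rim plane (underside); z up through the knob.
- cover_knob (a point): Point to grip on the cover's knob, on its axis 57 mm above the rim; the knob is 24 mm across and spans 40 to 70 mm above the rim, over a thinner neck down to 34 mm.
- mat: The tan leather-coloured parking mat, 170 x 170 x 4 mm, fixed on the bench, on which the plate stands at the start. Origin: centre of its underside.
- plate: The engraving plate, 0.45 to 0.7 kg: aluminium, 115 mm long (x -50 to +65 mm), tapering from 120 mm wide at -x to a narrow end 30 mm wide at +x; three ball feet below, square post on top, brass blank by the narrow end. Origin: under the post, level with the undersides of the balls, z up; the plate lies 23 to 33 mm above it. Home: right above the base's origin, 28 mm up, axes parallel to the base's.
- cone_foot (a point): Centre of the ball (18 mm diameter) under the plate's narrow end, at (50, 0, 9) mm in the plate's frame; it belongs in the cone.
- groove_foot (a point): Centre of the ball at (-32, 42, 9) mm in the plate's frame; it belongs in the groove.
- flat_foot (a point): Centre of the ball at (-32, -42, 9) mm in the plate's frame; it belongs on the flat.
- plate_post (a point): Point to grip on the plate's post: 24 x 24 mm square with sides along the plate's x and y, from 33 to 79 mm above the plate's origin; this point lies on its axis 61 mm above the origin.
- clamp_arm (a joint): Swing of the clamp arm about its column (rad). 0: over the middle of the base, at its stop; grows clockwise seen from above as it swings out, to 1.95. The arm points along the base's +x turned clockwise by this angle. Starts swung out, stays where left, moves with about 1 N at the knob. It is 115 mm long from column to knob axis, 119 to 137 mm above the bench.
- clamp_pivot (a point): On the clamp column's axis, 128 mm above the bench.
- clamp_knob (a joint): Turn of the red clamp knob on the arm's end (rad): 0 at the start, clockwise seen from above to its stop at 1.57. It lowers the pad by up to 9 mm on a spring; over the seated plate the pad touches the post at about two thirds of the turn and holds with about 8 N at the end. Needs up to 0.2 N m, stays where left. Turned down too early, the pad would strike the post's side.
- clamp_knob_grip (a point): Point to grip on the red knob: a bar 44 mm long, 13 mm thick and 36 mm high, 143 to 179 mm above the bench, the point on its axis 164 mm above the bench. At knob value 0 the bar lies along the arm, at 1.57 across it. This point's x axis runs along the bar.
- clamp_pad: The black pad, 16 mm across, on the plunger under the arm's end, below the knob. Origin: centre of its underside, 113 mm above the bench with the knob at 0; the seated plate's post top is at 107 mm.
- hammer: A bystander: hammer, 260 mm long, lying on the bench. Leave it alone.
- dapping_block: A bystander: steel dapping block, a 50 mm cube. Leave it alone.
- punch_cup: A bystander: aluminium cup, 72 mm across and 85 mm high, with punches standing 130 mm high. Leave it alone.
Things that resemble listed ones, but are neither listed nor needed, are in the scene too. What is shaped like the cover but orange is not meant. Leave any brown look-alike of the plate alone.

How it is judged:
By the outcome, as a careful person would: the job done as asked, in the order asked, and still so for the second after the job is handed in, with the robot touching nothing.
It also fails if it takes over 72 s, if anything falls off the work surface, if the arm or the gripper's body presses on something with over 40 N, if the wrist force passes 120 N, or if a joint passes its speed limit or range.

## Working session

There is one attempt and no reset: what is moved stays moved. The work goes in short steps, Python scripts to look and compute and a tool call to move; the robot and the scene stay as the last step left them, time stands still between calls to the robot, and variables do not carry over. Pictures are saved under pics/ and viewed, and the job is handed in when it is done.

Besides the shell and the picture viewer there is one more tool, called after "Emit:" by a JSON object that holds its "name" and its "arguments", one argument or row to a line. play_rows: Moves the arm, as the interface text tells. Its arguments: {"type":"object","properties":{"series":{"type":"array"},"force":{"type":"number"}},"required":["series"]}

```bash
mkdir -p pics; python3 - <<'E'
from bench import *
import cv2
s=get_state();print({k:(v if not hasattr(v,'__len__') else [round(float(x),4) for x in v]) for k,v in s.items()})
for n in ["scene","side","wrist"]:
    i=get_image(n);cv2.imwrite(f"pics/{n}0.png",i["frame"][:,:,::-1]);print(n,i["fx"],i["cx"],i["cy"],i["R"],i["t"])
E
```

```text
{'time': 0.0, 'joint_positions': [1.1281, 0.3218, -0.0701, 1.4517, 0.0226, 1.3708, -0.0569], 'qd': [-0.0017, 0.0009, 0.0001, 0.0001, 0.0007, 0.0011, 0.0009], 'joint_torque': [-0.0002, -49.1276, -0.4039, -31.2526, -0.0639, 0.0436, 0.0002], 'position': [0.2864, -0.5828, 0.1822], 'tool_rot': [-3.0582, -0.7109, 0.0008], 'ft_force': [-0.681, 0.2173, 0.9869], 'torque': [0.012, -0.0145, -0.0072], 'grip_width': 0.9987095648593789}
scene 423.62136787148904 284.2731843701889 200.49724438612355 [[ 0.13726492  0.99051669  0.00591849]
 [ 0.76074741 -0.10159334 -0.64104772]
 [-0.63436719  0.09249584 -0.7674782 ]] [-0.07251425 -0.34761323  1.70707957]
side 524.8083670153399 281.56487409784796 214.69980584972316 [[-0.91881044 -0.39468999 -0.00268201]
 [-0.21694107  0.51067683 -0.83195297]
 [ 0.32973315 -0.76382524 -0.55483967]] [0.49378927 0.21695837 1.24741811]
wrist 318.99044205512274 278.68742116931384 210.79000481420624 [[ 0.43989316 -0.89804551 -0.00287585]
 [-0.86838863 -0.42617808  0.25352204]
 [-0.22889996 -0.10902525 -0.96732533]] [-0.64924478 -0.02940324  0.39054123]
```

View pics/scene0.png

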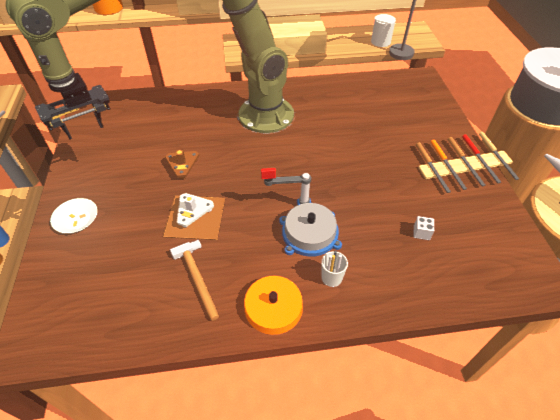

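View pics/side0.png

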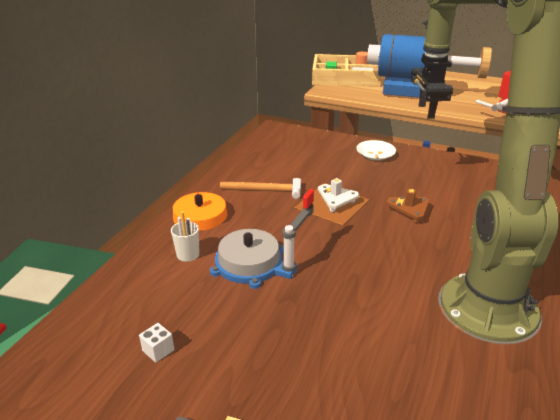

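View pics/wrist0.png

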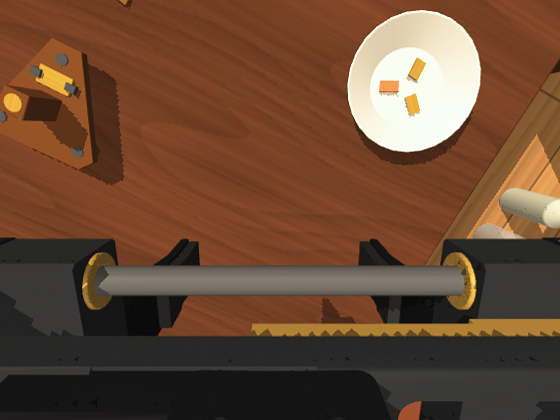

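```bash
python3 - <<'E'
import cv2
a=cv2.imread("pics/scene0.png");b=cv2.imread("pics/side0.png")
cv2.imwrite("pics/a1.png",cv2.resize(a[150:290,150:350],None,fx=4,fy=4,interpolation=cv2.INTER_CUBIC))
cv2.imwrite("pics/b1.png",cv2.resize(b[160:300,200:400],None,fx=4,fy=4,interpolation=cv2.INTER_CUBIC))
E
```

```text
(no output)
```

View pics/a1.png

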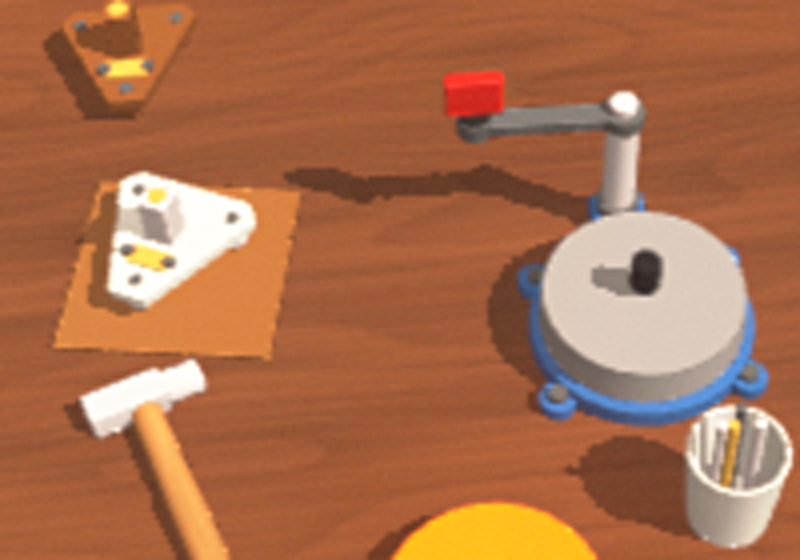

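View pics/b1.png

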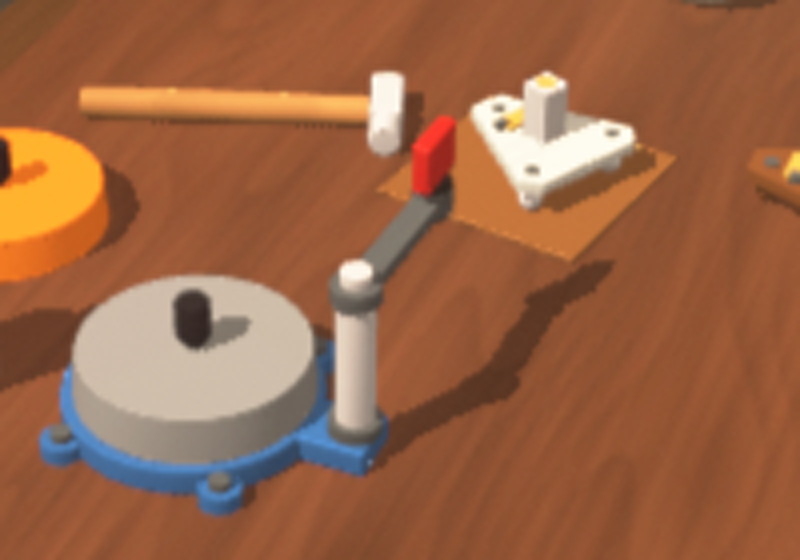

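```bash
cat > h.py <<'E'
from bench import *
import cv2, numpy as np
def ray(cam,u,v):
    R=np.array(cam["R"]);t=np.array(cam["t"])
    d=R.T@np.array([(u-cam["cx"])/cam["fx"],(v-cam["cy"])/cam["fy"],1]);return -R.T@t,d/np.linalg.norm(d)
def plane(cam,u,v,z):
    o,d=ray(cam,u,v);return o+d*(z-o[2])/d[2]
def tri(rs):
    A=np.zeros((3,3));b=np.zeros(3)
    for o,d in rs:
        P=np.eye(3)-np.outer(d,d);A+=P;b+=P@o
    X=np.linalg.solve(A,b);return X,max(np.linalg.norm((np.eye(3)-np.outer(d,d))@(X-o)) for o,d in rs)
def proj(cam,X):
    c=np.array(cam["R"])@X+cam["t"];return np.array([cam["fx"]*c[0]/c[2]+cam["cx"],cam["fy"]*c[1]/c[2]+cam["cy"]])
E
python3 - <<'E'
from h import *
np.set_printoptions(precision=4,suppress=True)
A=get_image("scene");B=get_image("side")
pts={"cknobtop":((646,256),(193,298),.09),"coltop":((624,101),(355,268),None),"posttop":((156,195),(547,80),.083),"scr_tl":((138,190),(622,135),.037),"scr_r":((233,217),(533,170),.037),"scr_bot":((135,281),(498,106),.037),
"redtop":((474,75),(441,128),.179),
"mat_tl":((100,183),(672,160),.004),"mat_tr":((300,192),(572,260),.004),"mat_br":((270,357),(383,190),.004)}
for k,(a,b,z) in pts.items():
    ua=(150+(a[0]+.5)/4-.5,150+(a[1]+.5)/4-.5);ub=(200+(b[0]+.5)/4-.5,160+(b[1]+.5)/4-.5)
    X,e=tri([ray(A,*ua),ray(B,*ub)])
    print(k,X,round(e,4), *( [] if z is None else [plane(A,*ua,z)[:2],plane(B,*ub,z)[:2]]))
for n,c in(("A",A),("B",B)):
    hsv=cv2.cvtColor(c["frame"],cv2.COLOR_RGB2HSV);m=cv2.inRange(hsv,(104,120,60),(118,255,255));
    ys,xs=np.nonzero(m);print(n,len(xs),xs.min(),xs.max(),ys.min(),ys.max())
    r=cv2.inRange(hsv,(0,200,100),(5,255,255))|cv2.inRange(hsv,(174,200,100),(180,255,255))
    num,l,st,ce=cv2.connectedComponentsWithStats(r);print([(st[i],ce[i]) for i in range(1,num) if st[i][4]>40])
E
```

```text
cknobtop [0.5973 0.0726 0.0915] 0.0023 [0.594  0.0715] [0.5992 0.0734]
coltop [0.4867 0.0719 0.1443] 0.0016
posttop [ 0.4816 -0.2918  0.0842] 0.0013 [ 0.4791 -0.2928] [ 0.4826 -0.2919]
scr_tl [ 0.4278 -0.3162  0.0334] 0.0006 [ 0.4316 -0.3152] [ 0.4262 -0.3113]
scr_r [ 0.4721 -0.2386  0.0373] 0.0014 [ 0.4704 -0.2395] [ 0.4728 -0.2371]
scr_bot [ 0.527  -0.3154  0.038 ] 0.0011 [ 0.525  -0.3163] [ 0.5279 -0.3154]
redtop [ 0.4771 -0.0428  0.1805] 0.0004 [ 0.4761 -0.0425] [ 0.4778 -0.0457]
mat_tl [ 0.3924 -0.3513  0.0021] 0.0031 [ 0.3905 -0.3529] [ 0.3928 -0.3435]
mat_tr [ 0.4228 -0.1863  0.0024] 0.0014 [ 0.4227 -0.187 ] [ 0.4228 -0.1823]
mat_br [ 0.5855 -0.2184  0.0017] 0.0003 [ 0.5873 -0.218 ] [ 0.5841 -0.2155]
A 371 0 340 201 254
[(array([463, 134,  17,  20, 110], dtype=int32), array([470.5455, 143.9364])), (array([261, 168,  15,  11, 147], dtype=int32), array([268.0476, 172.8639]))]
B 2493 210 429 34 287
[(array([499,  71,  11,  29, 183], dtype=int32), array([504.6612,  85.8361])), (array([303, 189,  11,  19, 139], dtype=int32), array([307.6547, 198.1295]))]
```

```bash
cat >> h.py <<'E'
from scipy.spatial.transform import Rotation as Ro
np.set_printoptions(precision=4,suppress=True)
def st(): 
    s=get_state();R=Ro.from_rotvec(s["tool_rot"]).as_matrix()
    print("t %.2f pos"%s["time"],np.array(s["position"]),"xaxis yaw %.2f"%np.degrees(np.arctan2(R[1,0],R[0,0])),"tilt",R[:,2],"F",np.array(s["ft_force"]),"T",np.array(s["torque"]),"w %.3f"%s["grip_width"]);return s,R
def go(X,yaw):
    s,R=st();d=R.T@(np.array(X)-s["position"])
    y=np.radians(yaw);G=np.array([[np.cos(y),np.sin(y),0],[np.sin(y),-np.cos(y),0],[0,0,-1]])
    print("shift",d,"turn",Ro.from_matrix(R.T@G).as_rotvec(degrees=True))
def snap(n,name,box=None,f=1):
    i=get_image(n);im=i["frame"][:,:,::-1]
    if box: im=im[box[1]:box[3],box[0]:box[2]]
    cv2.imwrite("pics/"+name+".png",cv2.resize(im,None,fx=f,fy=f,interpolation=cv2.INTER_CUBIC));return i
E
python3 - <<'E'
from h import *
go([.50,-.05,.30],0)
go([.597,.0726,.25],0)
A=get_image("scene")
for u,v in((425,236),(334,280),(274,310)):print(plane(A,u,v,0))
W=get_image("wrist");s=get_state();c=-W["R"].T@W["t"]
R=Ro.from_rotvec(s["tool_rot"]).as_matrix();print(R.T@(c-s["position"]),W["R"]@R)
E
```

```text
t 0.25 pos [ 0.2865 -0.5831  0.1827] xaxis yaw 26.18 tilt [-0.0005  0.0008 -1.    ] F [ 0.0272 -0.1436 -0.2453] T [-0.0414 -0.0254 -0.0129] w 0.999
shift [ 0.4267 -0.3844 -0.117 ] turn [-0.0498  0.0178 26.1753]
t 0.25 pos [ 0.2865 -0.5831  0.1827] xaxis yaw 26.18 tilt [-0.0005  0.0008 -1.    ] F [ 0.0272 -0.1436 -0.2453] T [-0.0414 -0.0254 -0.0129] w 0.999
shift [ 0.5679 -0.4516 -0.0669] turn [-0.0498  0.0178 26.1753]
[0.6602 0.427  0.    ]
[0.7743 0.1112 0.    ]
[ 0.8433 -0.0722  0.    ]
[ 0.0697  0.0006 -0.201 ] [[-0.0014  1.      0.0014]
 [-0.9674 -0.001  -0.2534]
 [-0.2534 -0.0017  0.9674]]
```

Emit:
{"name": "play_rows", "arguments": {
  "series": [100,0.03,-0.03,-0.1,0,0,3,100,0.06,-0.06,-0.12,0,0,6,100,0.09,-0.09,-0.12,0,0,9,100,0.12,-0.12,-0.12,0,0,13,100,0.15,-0.15,-0.12,0,0,16,100,0.18,-0.18,-0.12,0,0,19,100,0.21,-0.21,-0.12,0,0,22,100,0.24,-0.24,-0.12,0,0,26.2,100,0.27,-0.27,-0.12,0,0,26.2,100,0.3,-0.3,-0.12,0,0,26.2]
}}

```text
time: 1.18
position: [0.4057, -0.2332, 0.3032]
tool_rot: [3.141, -0.001, 0.001]
ft_force: [0.3, 0.2, 0.5]
grip_width: 0.999
```

```bash
python3 -c "
from h import *
go([.597,.0726,.25],0)"
```

```text
t 1.18 pos [ 0.4057 -0.2332  0.3032] xaxis yaw -0.05 tilt [ 0.0007 -0.0011 -1.    ] F [0.3352 0.1893 0.5233] T [ 0.0078 -0.022  -0.0256] w 0.999
shift [ 0.191 -0.306  0.053] turn [ 0.0616 -0.0421 -0.0474]
```

Emit:
{"name": "play_rows", "arguments": {
  "series": [100,0.191,-0.306,0.05,0,0,0,100,0.191,-0.306,0.05,0,0,0,100,0.191,-0.306,0.05,0,0,0,100,0.191,-0.306,0.05,0,0,0,100,0.191,-0.306,0.05,0,0,0,100,0.191,-0.306,0.05,0,0,0,100,0.191,-0.306,0.05,0,0,0,100,0.191,-0.306,0.05,0,0,0,100,0.191,-0.306,0.05,0,0,0,100,0.191,-0.306,0.05,0,0,0]
}}

```text
time: 2.02
position: [0.597, 0.079, 0.2509]
tool_rot: [-3.136, -0.015, 0.003]
ft_force: [-0.9, -0.1, -0.1]
grip_width: 1.0
```

```bash
python3 -c "
from h import *
go([.597,.0726,.25],0)
snap('wrist','w1')"
```

```text
t 2.02 pos [0.597  0.079  0.2509] xaxis yaw 0.54 tilt [-0.0017  0.0058 -1.    ] F [-0.9392 -0.0828 -0.0897] T [0.0819 0.1431 0.0031] w 1.000
shift [-0.0001  0.0064  0.0009] turn [-0.3311  0.0979  0.5392]
```

View pics/w1.png

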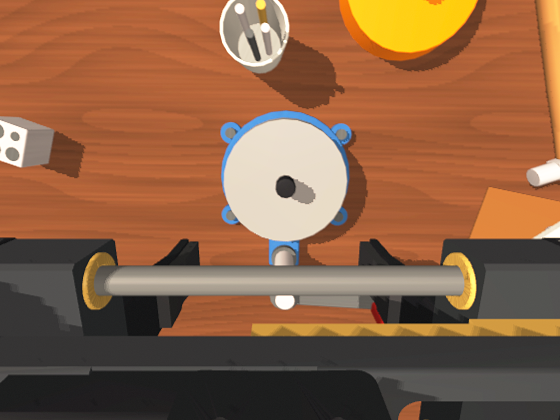

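```bash
python3 - <<'E'
from h import *
W=snap('wrist','w2',(200,90,380,320),3);st()
hsv=cv2.cvtColor(W["frame"],cv2.COLOR_RGB2HSV)
roi=np.zeros(hsv.shape[:2],np.uint8);cv2.circle(roi,(285,187),40,255,-1)
m=(hsv[:,:,2]<80).astype(np.uint8)*255&roi
n,l,s,c=cv2.connectedComponentsWithStats(m)
for i in range(1,n):
    if s[i][4]>50: print(s[i],c[i],plane(W,*c[i],.088))
# cover top disc: low sat bright
m=cv2.inRange(hsv,(0,0,170),(180,60,255));n,l,s,c=cv2.connectedComponentsWithStats(m)
i=l[160,285];cs,_=cv2.findContours((l==i).astype(np.uint8),0,2);cs=max(cs,key=len)
P=np.array([plane(W,*p[0],.054)[:2] for p in cs]);print(cv2.minEnclosingCircle(P.astype(np.float32)*1000))
b=cv2.inRange(hsv,(100,100,60),(120,255,255));ys,xs=np.nonzero(b);P=np.array([plane(W,x,y,.02)[:2] for x,y in zip(xs,ys)])
k=(np.hypot(*(P-[.597,.073]).T)<.16);print(P[k].min(0),P[k].max(0))
print(plane(W,285,301,.144))
E
```

```text
t 2.12 pos [0.5963 0.0721 0.252 ] xaxis yaw 0.15 tilt [-0.0015  0.0005 -1.    ] F [-0.2369 -1.3178 -0.6205] T [-0.0078 -0.0332  0.0312] w 1.004
[273 175  19  22 329] [281.7295 185.4255] [0.6007 0.0723 0.088 ]
((599.5223388671875, 73.2475814819336), 78.4371337890625)
[ 0.473  -0.0148] [0.6872 0.1599]
[0.4843 0.0682 0.144 ]
```

View pics/w2.png

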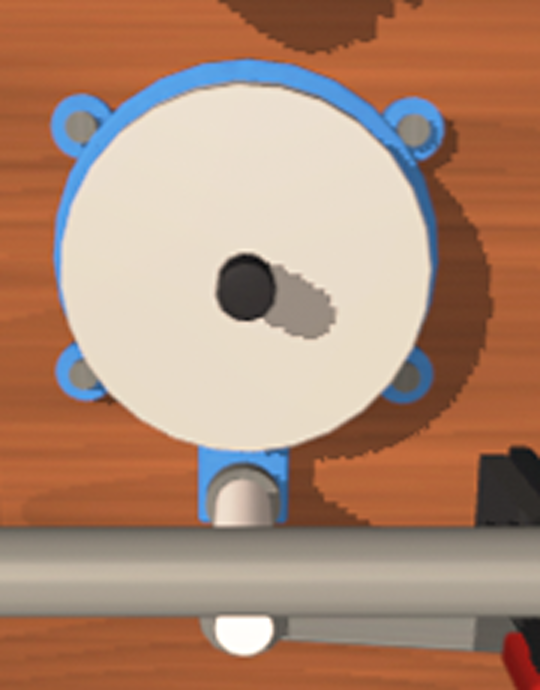

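```bash
python3 -c "
from h import *
go([.5995,.0725,.061],0)"
```

```text
t 2.12 pos [0.5963 0.0721 0.252 ] xaxis yaw 0.15 tilt [-0.0015  0.0005 -1.    ] F [-0.2369 -1.3178 -0.6205] T [-0.0078 -0.0332  0.0312] w 1.004
shift [ 0.0035 -0.0003  0.191 ] turn [-0.03    0.0874  0.1524]
```

Emit:
{"name": "play_rows", "arguments": {
  "series": [100,0.003,0,0.03,0,0,0,100,0.003,0,0.06,0,0,0,100,0.003,0,0.09,0,0,0,100,0.003,0,0.12,0,0,0,100,0.003,0,0.145,0,0,0,100,0.003,0,0.165,0,0,0,100,0.003,0,0.18,0,0,0,100,0.003,0,0.188,0,0,0,100,0.003,0,0.19,0,0,0,100,0.003,0,0.19,0,0,0]
}}

```text
time: 2.95
position: [0.5996, 0.0693, 0.0631]
tool_rot: [3.141, -0.003, 0.0]
ft_force: [0.1, -0.2, 0.6]
grip_width: 1.001
```

```bash
python3 -c "
from h import *
go([.5995,.0725,.061],0)
snap('wrist','w3')"
```

```text
t 2.95 pos [0.5996 0.0693 0.0631] xaxis yaw -0.13 tilt [ 0.0002 -0.0008 -1.    ] F [ 0.1424 -0.2476  0.6321] T [ 0.0925 -0.0352  0.0315] w 1.001
shift [-0.0001 -0.0032  0.002 ] turn [ 0.0451 -0.0128 -0.1255]
```

View pics/w3.png

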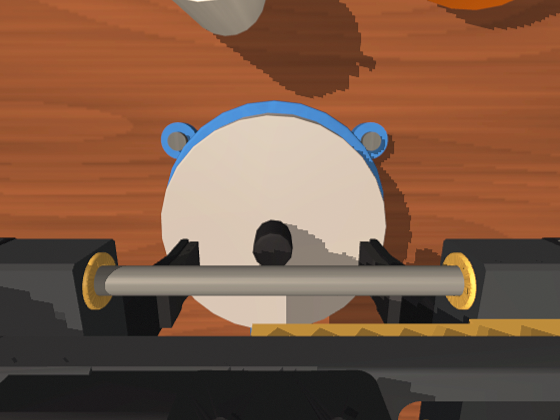

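Emit:
{"name": "play_rows", "arguments": {
  "series": [100,0,-0.003,0.002,0,0,0,30,0,-0.003,0.002,0,0,0,15,0,-0.003,0.002,0,0,0,0,0,-0.003,0.002,0,0,0,0,0,-0.003,0.002,0,0,0,0,0,-0.003,0.002,0,0,0,0,0,-0.003,0.002,0,0,0,0,0,-0.003,0.002,0,0,0,0,0,-0.003,0.002,0,0,0,0,0,-0.003,0.002,0,0,0],
  "force": 20
}}

```text
time: 3.83
position: [0.5995, 0.0736, 0.0607]
tool_rot: [3.142, -0.001, -0.0]
ft_force: [-0.3, -0.1, -0.4]
grip_width: 0.402
```

```bash
python3 -c "
from h import *
go([.53,.28,.10],0)"
```

```text
t 3.83 pos [0.5995 0.0736 0.0607] xaxis yaw -0.03 tilt [-0.0001 -0.0001 -1.    ] F [-0.2937 -0.0785 -0.3636] T [-0.0382  0.0839 -0.0431] w 0.402
shift [-0.0696 -0.2063 -0.0394] turn [ 0.0036  0.0047 -0.0283]
```

Emit:
{"name": "play_rows", "arguments": {
  "series": [0,0,0,0,0,0,0,0,0,0,0,0,0,0,0,0,0,0,0,0,0,0,0,0,0,0,0,0,0,0,0,0,0,0,0,0,0,0,0,0,0,0]
}}

```text
time: 4.33
position: [0.5995, 0.0737, 0.0607]
tool_rot: [3.142, -0.001, -0.0]
ft_force: [-0.4, 0.9, -0.6]
grip_width: 0.021
```

```bash
python3 -c "
from h import *
st();snap('wrist','w4');snap('side','s4',(180,150,350,300),4)"
```

```text
t 4.33 pos [0.5995 0.0737 0.0607] xaxis yaw -0.03 tilt [-0.     -0.0001 -1.    ] F [-0.3589  0.9325 -0.5681] T [0.0777 0.0183 0.028 ] w 0.021
```

View pics/w4.png

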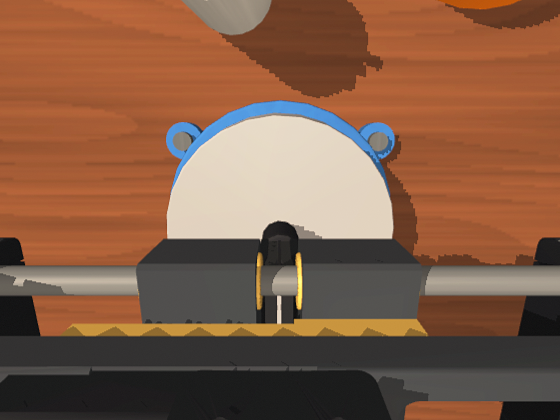

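View pics/s4.png

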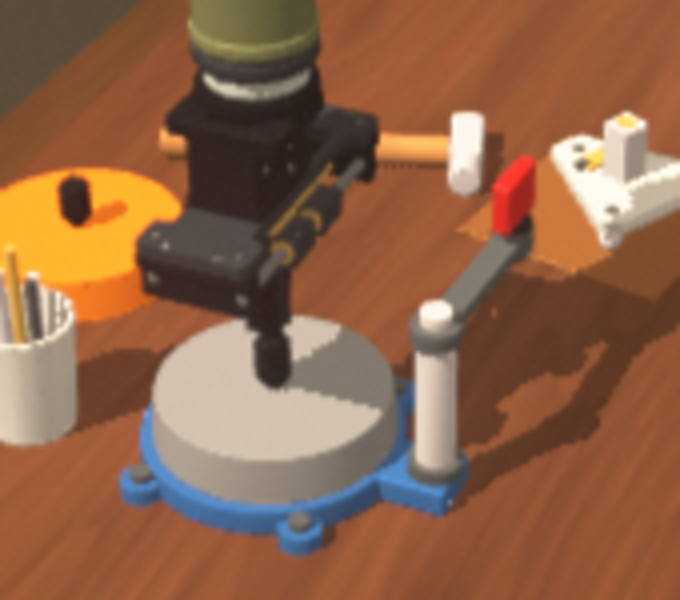

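```bash
python3 -c "
from h import *
s,R=st();W=get_image('wrist');B=get_image('side');A=get_image('scene')
p=np.array(s['position'])
for n,X in (('tcp',p),('grasp',p+[0,0,.019]),('knobtop',np.array([.5995,.0728,.09])),('knobbot',np.array([.5995,.0728,.06]))):
  print(n,proj(W,X),proj(A,X),(proj(B,X)-[180,150])*4)
snap('scene','a4',(260,170,360,270),6)
"
```

```text
t 4.43 pos [0.5995 0.0737 0.0607] xaxis yaw -0.03 tilt [ 0.     -0.0001 -1.    ] F [ 0.1201 -0.133   0.5634] T [ 0.0598  0.0521 -0.0276] w 0.005
tcp [278.7654 235.7462] [311.6287 220.9301] [272.5807 373.463 ]
grasp [278.756  246.0463] [311.9796 217.1092] [271.4531 349.6836]
knobtop [280.2563 252.5239] [311.8856 215.0256] [271.468  335.9072]
knobbot [280.0666 235.4297] [311.3334 221.0936] [273.2469 373.5938]
```

View pics/a4.png

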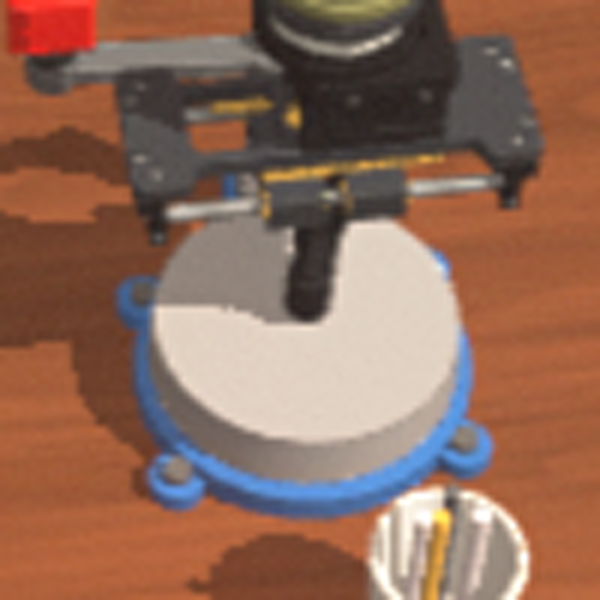

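```bash
python3 -c "
from h import *
snap('wrist','w5',(220,200,340,340),5)"
```

```text
(no output)
```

View pics/w5.png

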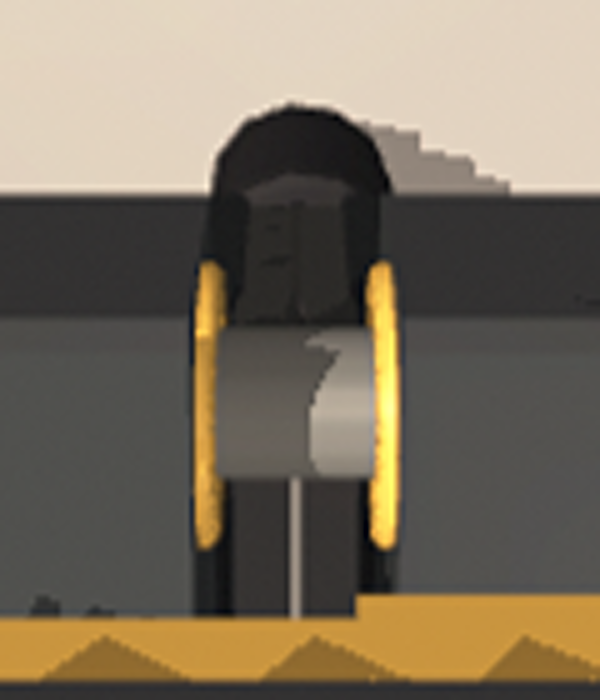

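Emit:
{"name": "play_rows", "arguments": {
  "series": [100,0,0,0,0,0,0,100,0,0,0,0,0,0,100,0,0,0,0,0,0,100,0,0,0,0,0,0,100,0,0,0,0,0,0,100,0,0,0,0,0,0]
}}

```text
time: 5.18
position: [0.5995, 0.0737, 0.0607]
tool_rot: [3.141, -0.001, 0.0]
ft_force: [-0.1, -0.1, -0.0]
grip_width: 0.373
```

```bash
python3 -c "
from h import *
st();snap('wrist','w6');snap('scene','a6',(260,170,360,270),6);snap('side','s6',(180,150,350,300),4)"
```

```text
t 5.18 pos [0.5995 0.0737 0.0607] xaxis yaw -0.03 tilt [ 0.     -0.0001 -1.    ] F [-0.1209 -0.1367 -0.0416] T [ 0.0707  0.0182 -0.0379] w 0.373
```

View pics/w6.png

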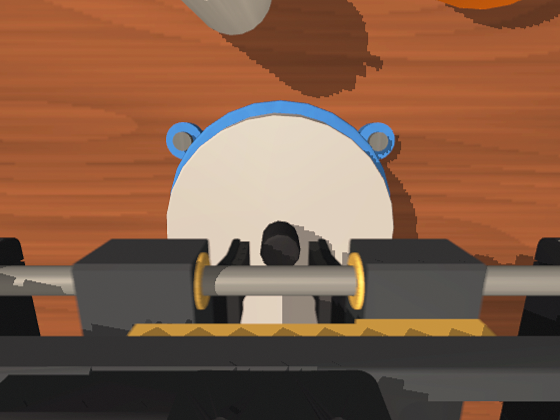

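View pics/a6.png

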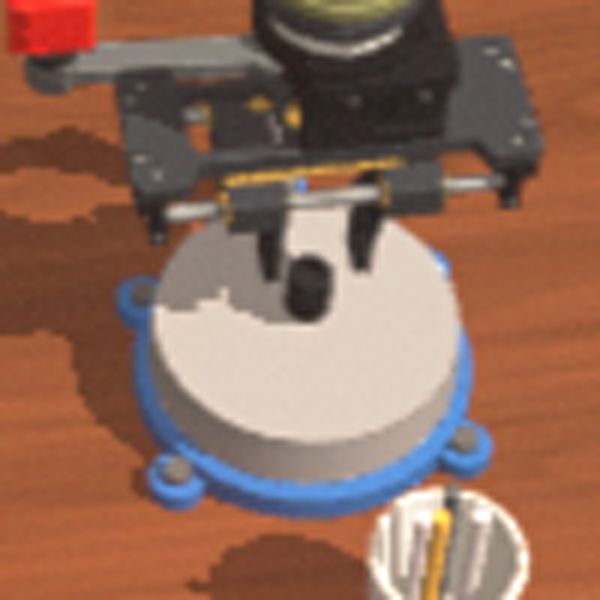

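View pics/s6.png

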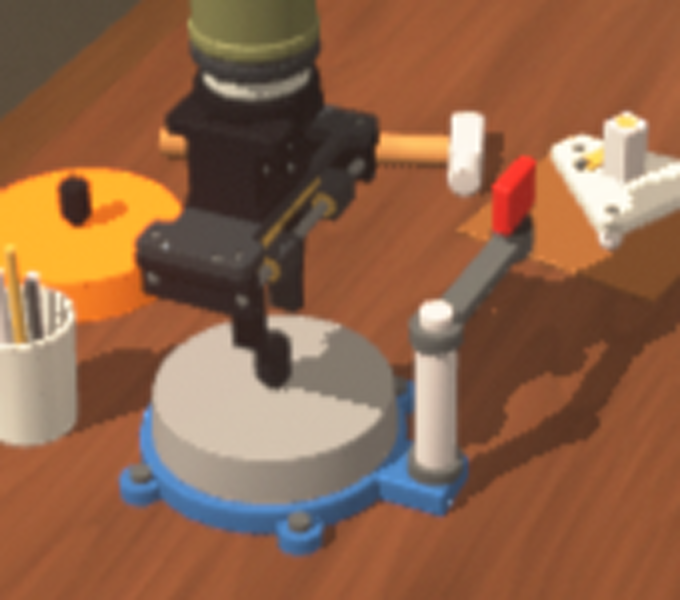

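```bash
python3 -c "
from h import *
A=get_image('scene');B=get_image('side')
print(tri([ray(A,320.8,214.7),ray(B,242,237)]),tri([ray(A,305,216.7),ray(B,252,227)]))
print(tri([ray(A,260+310/6,170+318/6),ray(B,180+272/4,150+386/4)]))
"
```

```text
(array([0.6045, 0.0977, 0.095 ]), np.float64(0.0011456994398743611)) (array([0.6025, 0.0489, 0.0934]), np.float64(0.0032971345341208246))
(array([0.6001, 0.0743, 0.0508]), np.float64(1.1199688972661136e-05))
```

```bash
python3 -c "
from h import *
W=get_image('wrist')
for z in (.061,.08,.094,.11):
  print(z,[proj(W,np.array([x,y,z])) for x in (.59,.609) for y in(.0735+.016,.0735-.016)])
snap('wrist','w7',(180,200,380,340),4)
"
```

```text
0.061 [array([255.2348, 249.3507]), array([302.8481, 249.2798]), array([254.643 , 222.2664]), array([303.352 , 222.1898])]
0.08 [array([253.0195, 260.814 ]), array([305.0969, 260.7382]), array([252.3149, 231.4156]), array([305.706 , 231.3331])]
0.094 [array([251.1017, 270.7381]), array([307.0439, 270.6583]), array([250.2913, 239.3683]), array([307.7522, 239.2809])]
0.11 [array([248.529 , 284.0505]), array([309.6557, 283.9658]), array([247.5648, 250.0832]), array([310.5093, 249.9895])]
```

View pics/w7.png

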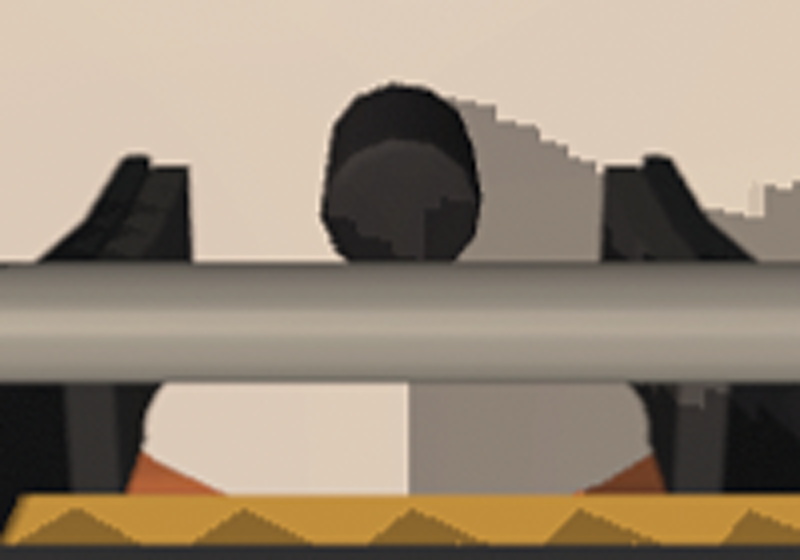

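```bash
python3 -c "
from h import *
W=get_image('wrist');B=get_image('side');A=get_image('scene')
r=[ray(A,315,202.5),ray(B,180+303/4,150+228/4),ray(W,280,281)]
import itertools
for (o,d),(p,e) in itertools.combinations(r,2):
  M=np.array([[d[0],-e[0]],[d[2],-e[2]]]);s=np.linalg.solve(M,[p[0]-o[0],p[2]-o[2]]);X=o+s[0]*d;print(X)
st()
"
```

```text
[0.5974 0.0792 0.1451]
[0.6311 0.0703 0.187 ]
[0.6045 0.0127 0.135 ]
t 5.68 pos [0.5995 0.0737 0.0607] xaxis yaw -0.02 tilt [-0.     -0.0001 -1.    ] F [ 0.4285 -0.4839  0.1884] T [ 0.0015 -0.0369 -0.0123] w 0.836
```

Emit:
{"name": "play_rows", "arguments": {
  "series": [100,0,0,0.008,0,0,0,100,0,0,0.015,0,0,0,100,0,0,0.02,0,0,0,100,0,0,0.022,0,0,0,100,0,0,0.022,0,0,0]
}}

```text
time: 6.1
position: [0.5987, 0.0736, 0.0375]
tool_rot: [3.142, -0.001, -0.003]
ft_force: [0.2, -0.1, -0.0]
grip_width: 0.996
```

```bash
python3 -c "
from h import *
st();snap('side','s8',(180,150,350,300),4);snap('scene','a8',(260,170,360,270),6)"
```

```text
t 6.10 pos [0.5987 0.0736 0.0375] xaxis yaw -0.02 tilt [-0.002  -0.0001 -1.    ] F [ 0.2134 -0.1009 -0.0435] T [0.0642 0.028  0.0287] w 0.996
```

View pics/s8.png

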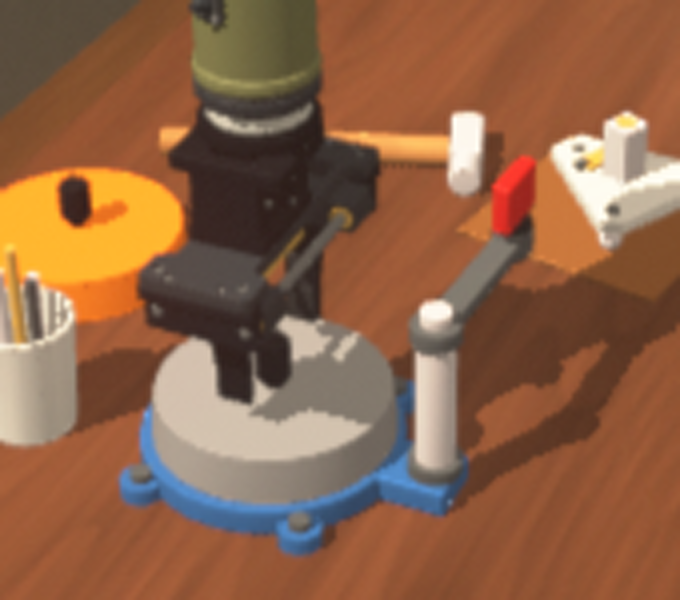

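View pics/a8.png

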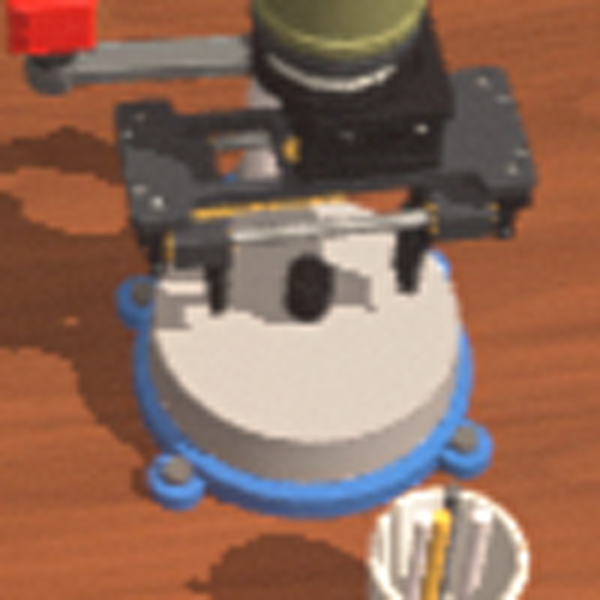

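```bash
python3 -c "
from h import *
A=get_image('scene');B=get_image('side')
print(tri([ray(A,328,218.3),ray(B,239,250.2)]),tri([ray(A,296,221.8),ray(B,257,230.5)]));st()
"
```

```text
(array([0.6023, 0.1217, 0.0708]), np.float64(0.001506372257446676)) (array([0.5996, 0.0239, 0.0676]), np.float64(0.0020313737681048752))
t 6.30 pos [0.5998 0.0738 0.0389] xaxis yaw -0.02 tilt [ 0.0005 -0.     -1.    ] F [ 0.8761 -0.4488 -0.15  ] T [ 0.0262  0.0824 -0.0407] w 1.000
```

Emit:
{"name": "play_rows", "arguments": {
  "series": [60,0,0,0.005,0,0,0,40,0,0,0.009,0,0,0,0,0,0,0.009,0,0,0,0,0,0,0.009,0,0,0,0,0,0,0.009,0,0,0,0,0,0,0.009,0,0,0,0,0,0,0.009,0,0,0,0,0,0,0.009,0,0,0,0,0,0,0.009,0,0,0,0,0,0,0.009,0,0,0],
  "force": 20
}}

```text
time: 7.13
position: [0.5996, 0.0736, 0.0298]
tool_rot: [3.141, -0.001, 0.0]
ft_force: [0.5, -0.1, 0.2]
grip_width: 0.321
```

Emit:
{"name": "play_rows", "arguments": {
  "series": [0,0,0,0,0,0,0,0,0,0,0,0,0,0,0,0,0,0,0,0,0,0,0,0,0,0,0,0]
}}

```text
time: 7.47
position: [0.5996, 0.0736, 0.0298]
tool_rot: [3.141, -0.001, 0.0]
ft_force: [0.9, -0.0, -0.7]
grip_width: 0.27
```

Emit:
{"name": "play_rows", "arguments": {
  "series": [0,0,0,-0.008,0,0,0,0,0,0,-0.02,0,0,0,0,0,0,-0.04,0,0,0,0,0,0,-0.06,0,0,0,0,-0.005,-0.015,-0.07,0,0,0,0,-0.015,-0.04,-0.07,0,0,0,0,-0.025,-0.07,-0.07,0,0,0,0,-0.035,-0.1,-0.07,0,0,0,0,-0.045,-0.13,-0.07,0,0,0,0,-0.055,-0.16,-0.07,0,0,0]
}}

```text
time: 8.3
position: [0.5432, 0.2364, 0.1004]
tool_rot: [-3.141, -0.0, -0.001]
ft_force: [0.2, 1.2, -0.9]
grip_width: 0.266
```

```bash
python3 -c "
from h import *
go([.53,.28,.01],0)
snap('wrist','w9');snap('side','s9')"
```

```text
t 8.30 pos [0.5432 0.2364 0.1004] xaxis yaw 0.02 tilt [ 0.0005  0.0004 -1.    ] F [ 0.2316  1.2205 -0.881 ] T [ 0.0018  0.0049 -0.0389] w 0.266
shift [-0.0132 -0.0436  0.0904] turn [-0.022  -0.0286  0.015 ]
```

View pics/s9.png

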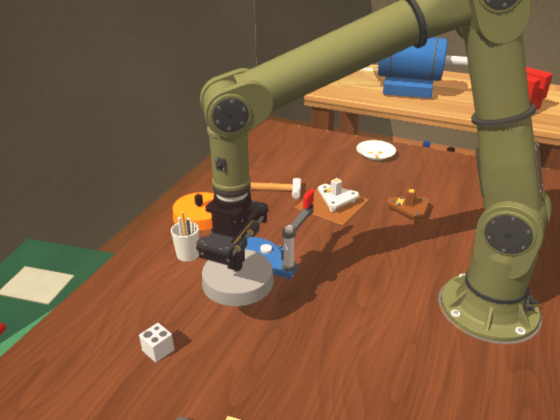

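Emit:
{"name": "play_rows", "arguments": {
  "series": [0,-0.007,-0.025,0,0,0,0,0,-0.013,-0.045,0.01,0,0,0,0,-0.013,-0.045,0.03,0,0,0,0,-0.013,-0.045,0.05,0,0,0,0,-0.013,-0.045,0.065,0,0,0,0,-0.013,-0.045,0.076,0,0,0,0,-0.013,-0.045,0.083,0,0,0,0,-0.013,-0.045,0.087,0,0,0,0,-0.013,-0.045,0.089,0,0,0,0,-0.013,-0.045,0.09,0,0,0]
}}

```text
time: 9.23
position: [0.532, 0.279, 0.0102]
tool_rot: [-3.141, 0.001, -0.001]
ft_force: [-0.5, 0.2, -0.7]
grip_width: 0.272
```

```bash
python3 -c "
from h import *
st()"
```

```text
t 9.23 pos [0.532  0.279  0.0102] xaxis yaw -0.04 tilt [ 0.0008  0.0004 -1.    ] F [-0.4513  0.2335 -0.7209] T [0.0662 0.0219 0.0067] w 0.272
```

Emit:
{"name": "play_rows", "arguments": {
  "series": [0,0,0,0.001,0,0,0,0,0,0,0.001,0,0,0,40,0,0,0.001,0,0,0,60,0,0,0.001,0,0,0,70,0,0,0.001,0,0,0,70,0,0,0.001,0,0,0,70,0,0,0,0,0,0,70,0,0,-0.01,0,0,0,70,0,0,-0.04,0,0,0,70,0,0,-0.08,0,0,0]
}}

```text
time: 10.07
position: [0.5292, 0.2773, 0.0881]
tool_rot: [3.139, -0.0, -0.01]
ft_force: [0.3, -0.2, -0.6]
grip_width: 0.692
```

```bash
python3 -c "
from h import *
go([.5,.10,.22],0);snap('side','s10')"
```

```text
t 10.07 pos [0.5292 0.2773 0.0881] xaxis yaw -0.01 tilt [-0.0061 -0.0023 -1.    ] F [ 0.3245 -0.2064 -0.6253] T [ 0.048  -0.0292 -0.0336] w 0.692
shift [-0.03    0.1776 -0.1313] turn [ 0.1313  0.3503 -0.0107]
```

View pics/s10.png

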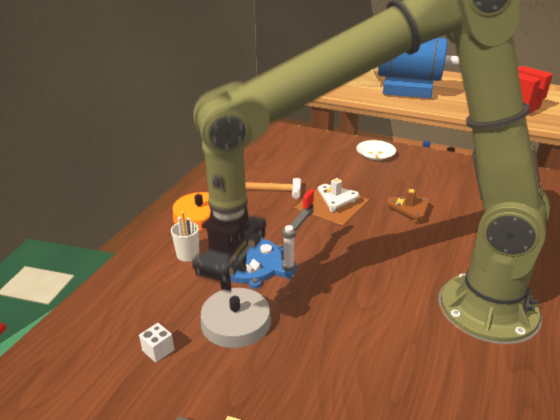

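Emit:
{"name": "play_rows", "arguments": {
  "series": [100,0,0,-0.04,0,0,0,100,0.005,0.01,-0.08,0,0,0,100,0.01,0.04,-0.12,0,0,0,100,0.02,0.07,-0.15,0,0,0,100,0.03,0.1,-0.16,0,0,0,100,0.04,0.13,-0.16,0,0,0,100,0.05,0.16,-0.16,0,0,0,100,0.06,0.185,-0.16,0,0,0,100,0.065,0.2,-0.16,0,0,0,100,0.065,0.203,-0.16,0,0,0]
}}

```text
time: 10.95
position: [0.5979, 0.0707, 0.25]
tool_rot: [3.14, -0.011, 0.001]
ft_force: [-0.4, -0.9, 0.0]
grip_width: 0.996
```

Emit:
{"name": "play_rows", "arguments": {
  "series": [100,0,0,0,0,0,0,100,0,0,0,0,0,0,100,0,0,0,0,0,0]
}}

```text
time: 11.2
position: [0.5959, 0.0783, 0.2501]
tool_rot: [-3.141, -0.005, -0.001]
ft_force: [-0.7, 0.4, 0.3]
grip_width: 0.998
```

```bash
python3 -c "
from h import *
st();snap('wrist','w11',(180,80,400,330),3)"
```

```text
t 11.20 pos [0.5959 0.0783 0.2501] xaxis yaw 0.17 tilt [ 0.0004  0.0008 -1.    ] F [-0.6537  0.4438  0.3402] T [ 0.051   0.0254 -0.0045] w 0.998
```

View pics/w11.png

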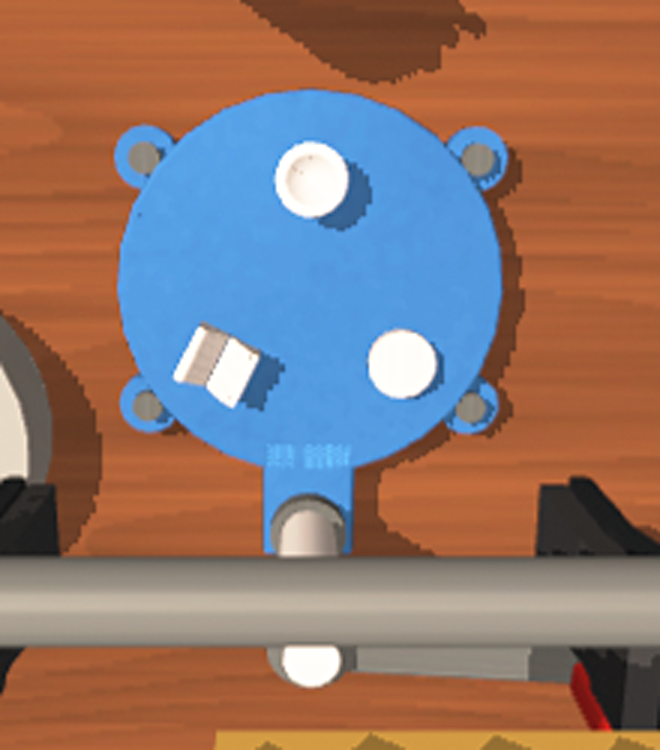

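```bash
cat > base.py <<'E'
from h import *
W=get_image('wrist');st()
hsv=cv2.cvtColor(W["frame"],cv2.COLOR_RGB2HSV)
m=cv2.inRange(hsv,(0,0,120),(180,70,255))
n,l,s,c=cv2.connectedComponentsWithStats(m)
H={}
for i in range(1,n):
    if 200<s[i][4]<900 and 100<c[i][1]<240 and 200<c[i][0]<380:
        cs,_=cv2.findContours((l==i).astype(np.uint8),0,2);cs=max(cs,key=len)
        (x,y),r=cv2.minEnclosingCircle(cs);mm=c[i]
        print(s[i],c[i],"z35",plane(W,*mm,.035)[:2],"z28",plane(W,*mm,.028)[:2])
b=cv2.inRange(hsv,(100,100,120),(120,255,255))
b=cv2.morphologyEx(b,cv2.MORPH_CLOSE,np.ones((25,25)));b=cv2.morphologyEx(b,cv2.MORPH_OPEN,cv2.getStructuringElement(2,(61,61)))
cs,_=cv2.findContours(b,0,cv2.CHAIN_APPROX_NONE);cs=max(cs,key=cv2.contourArea)
P=np.array([plane(W,*p[0],.02)[:2] for p in cs])*1000
e=cv2.fitEllipse(P.astype(np.float32));print("disc",e)
print("min/max",P.min(0),P.max(0))
np.save("disc.npy",P)
E
python3 base.py
```

```text
t 11.30 pos [0.596  0.0778 0.25  ] xaxis yaw 0.15 tilt [ 0.0003  0.0004 -1.    ] F [ 0.2022 -0.167  -0.4235] T [0.0069 0.0382 0.0496] w 0.998
[272 127  24  26 492] [283.3537 139.5549] z35 [0.6506 0.0726] z28 [0.6504 0.0725]
[237 187  30  29 483] [252.0062 200.8385] z35 [0.5705 0.1141] z28 [0.5689 0.1147]
[302 190  24  23 423] [313.4444 200.8842] z35 [0.5705 0.0319] z28 [0.5689 0.0311]
disc ((600.98193359375, 73.27970886230469), (174.3045196533203, 179.0251922607422), 173.25811767578125)
min/max [511.119  -13.3195] [687.3154 158.7952]
```

```bash
python3 -c "
from h import *
go([.481,-.292,.20],-27.5)"
```

```text
t 11.30 pos [0.596  0.0778 0.25  ] xaxis yaw 0.15 tilt [ 0.0003  0.0004 -1.    ] F [ 0.2022 -0.167  -0.4235] T [0.0069 0.0382 0.0496] w 0.998
shift [-0.116   0.3695  0.0498] turn [-0.0243 -0.0104 27.6522]
```

Emit:
{"name": "play_rows", "arguments": {
  "series": [100,-0.01,0.03,0,0,0,3,100,-0.02,0.068,0,0,0,6,100,-0.033,0.106,0,0,0,9,100,-0.045,0.144,0,0,0,12,100,-0.057,0.182,0,0,0,15,100,-0.069,0.22,0,0,0,18,100,-0.08,0.258,0,0,0,21,100,-0.092,0.296,0.01,0,0,24,100,-0.104,0.333,0.02,0,0,27.6,100,-0.112,0.355,0.035,0,0,27.6]
}}

```text
time: 12.13
position: [0.4831, -0.2838, 0.2155]
tool_rot: [3.045, -0.759, 0.003]
ft_force: [-0.4, -1.2, 0.0]
grip_width: 1.004
```

Emit:
{"name": "play_rows", "arguments": {
  "series": [100,-0.005,0.013,0.015,0,0,0,100,-0.005,0.013,0.015,0,0,0,100,-0.005,0.013,0.015,0,0,0]
}}

```text
time: 12.38
position: [0.4738, -0.2874, 0.1993]
tool_rot: [-3.05, 0.75, 0.002]
ft_force: [0.6, 0.4, -0.2]
grip_width: 0.999
```

```bash
python3 -c "
from h import *
go([.481,-.292,.20],-27.5);snap('wrist','w12',(160,100,400,280),3)"
```

```text
t 12.38 pos [ 0.4738 -0.2874  0.1993] xaxis yaw -27.62 tilt [-0.0009  0.0013 -1.    ] F [ 0.5524  0.4091 -0.2131] T [ 0.132  -0.0107 -0.0341] w 0.999
shift [ 0.0085  0.0007 -0.0007] turn [-0.0442  0.0796 -0.1243]
```

View pics/w12.png

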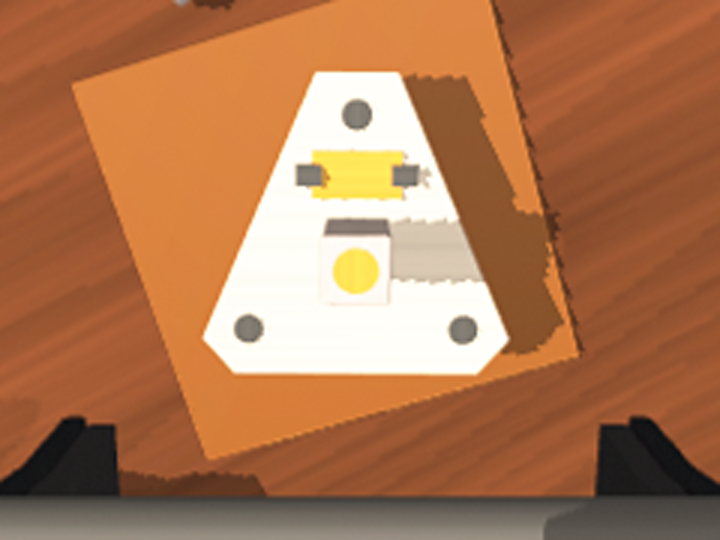

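```bash
python3 -c "
from h import *
W=get_image('wrist');s,R=st()
f=lambda u,v,z:plane(W,160+u/3-.33,100+v/3-.33,z)
p=f(356,271,.083);a=f(357,115,.037);b=f(248,328,.037);c=f(463,329,.037)
m=(b+c)/2;print(p,a,b,c)
yaw=np.degrees(np.arctan2(*(a-m)[1::-1]));print('yaw',yaw,np.degrees(np.arctan2(*(b-c)[1::-1]))-90,'orig',m+(a-m)*32/82)
snap('wrist','w13',(160,100,400,280),3)
go([*p[:2],.013],yaw)
"
```

```text
t 12.48 pos [ 0.4759 -0.2864  0.201 ] xaxis yaw -27.43 tilt [ 0.0022 -0.0002 -1.    ] F [0.1047 1.3356 0.5624] T [ 0.0645 -0.0336  0.0283] w 0.998
[ 0.4828 -0.2896  0.083 ] [ 0.527 -0.313  0.037] [ 0.4744 -0.2372  0.037 ] [ 0.435  -0.3119  0.037 ]
yaw -27.984213697828924 -27.833426807414995 orig [ 0.4829 -0.2895  0.037 ]
t 12.53 pos [ 0.476  -0.2865  0.2012] xaxis yaw -27.41 tilt [ 0.0024 -0.0006 -1.    ] F [ 0.4568 -0.591   0.2989] T [ 0.1269 -0.0287 -0.0178] w 1.001
shift [ 0.007  -0.0003  0.1882] turn [-0.0321 -0.1368  0.5755]
```

Emit:
{"name": "play_rows", "arguments": {
  "series": [100,0.004,0,0.03,0,0,0.5,100,0.007,0,0.06,0,0,0.5,100,0.007,0,0.09,0,0,0.5,100,0.007,0,0.115,0,0,0.5,100,0.007,0,0.135,0,0,0.5,100,0.007,0,0.152,0,0,0.5,100,0.007,0,0.166,0,0,0.5,100,0.007,0,0.176,0,0,0.5,100,0.007,0,0.184,0,0,0.5,100,0.007,0,0.187,0,0,0.5]
}}

```text
time: 13.37
position: [0.4806, -0.2908, 0.0123]
tool_rot: [-3.048, 0.761, 0.0]
ft_force: [-0.0, -0.1, 0.2]
grip_width: 0.995
```

Emit:
{"name": "play_rows", "arguments": {
  "series": [100,0,0,0,0,0,0,100,0,0,0,0,0,0]
}}

```text
time: 13.53
position: [0.4809, -0.2918, 0.0135]
tool_rot: [3.047, -0.763, 0.002]
ft_force: [-0.1, -0.0, 0.3]
grip_width: 1.0
```

```bash
python3 -c "
from h import *
go([.4828,-.2896,.014],-27.9);snap('wrist','w14');snap('side','s14',(270,140,420,260),5)"
```

```text
t 13.53 pos [ 0.4809 -0.2918  0.0135] xaxis yaw -28.10 tilt [ 0.0011 -0.0007 -1.    ] F [-0.1062 -0.0003  0.257 ] T [0.118  0.0268 0.0383] w 1.000
shift [ 0.0006 -0.0029 -0.0005] turn [ 0.0069 -0.0759 -0.2038]
```

View pics/w14.png

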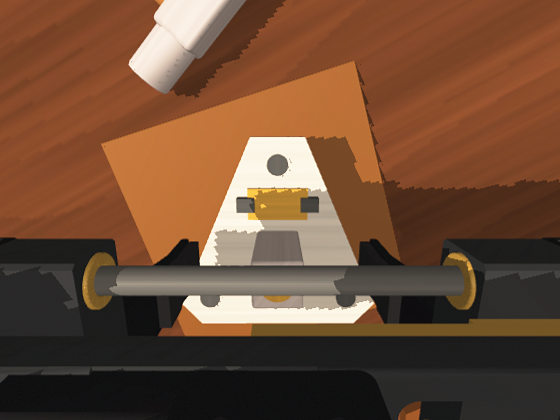

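View pics/s14.png

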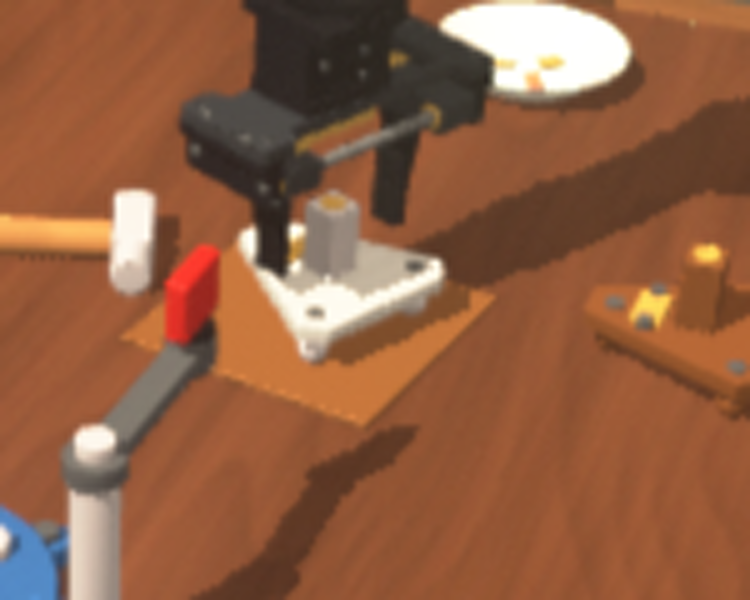

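Emit:
{"name": "play_rows", "arguments": {
  "series": [0,0,-0.001,0,0,0,0,0,0,-0.001,0,0,0,0,0,0,-0.001,0,0,0,0,0,0,-0.001,0,0,0,0,0,0,-0.001,0,0,0,0,0,0,-0.001,0,0,0,0,0,0,-0.001,0,0,0,0,0,0,-0.001,0,0,0,0,0,0,-0.001,0,0,0,0,0,0,-0.001,0,0,0,0],
  "force": 40
}}

```text
time: 14.47
position: [0.4806, -0.2909, 0.0127]
tool_rot: [3.047, -0.763, -0.0]
ft_force: [-0.3, -0.2, -0.7]
grip_width: 0.327
```

Emit:
{"name": "play_rows", "arguments": {
  "series": [0,0,0,0,0,0,0,0,0,0,0,0,0,0,0,0,0,0,0,0,0]
}}

```text
time: 14.72
position: [0.4805, -0.291, 0.0127]
tool_rot: [3.047, -0.764, -0.0]
ft_force: [0.3, 0.0, -0.9]
grip_width: 0.275
```

```bash
python3 -c "
from h import *
st()"
```

```text
t 14.72 pos [ 0.4805 -0.291   0.0127] xaxis yaw -28.14 tilt [-0.0001 -0.0002 -1.    ] F [ 0.3447  0.041  -0.9334] T [-0.0205  0.121  -0.0253] w 0.275
```

Emit:
{"name": "play_rows", "arguments": {
  "series": [0,0,0,-0.005,0,0,0,0,0,0,-0.015,0,0,0,0,0,0,-0.035,0,0,0,0,0,0,-0.06,0,0,0,0,0,0,-0.09,0,0,0,0,0,0,-0.12,0,0,0,0,0,0,-0.15,0,0,0,0,0,0,-0.175,0,0,0,0,0,0,-0.195,0,0,0,0,0,0,-0.205,0,0,0]
}}

```text
time: 15.55
position: [0.4816, -0.2912, 0.2214]
tool_rot: [3.046, -0.763, 0.007]
ft_force: [0.4, -0.3, -4.5]
grip_width: 0.268
```

```bash
python3 -c "
from h import *
go([.599,.0727,.215],0);snap('wrist','w15')"
```

```text
t 15.55 pos [ 0.4816 -0.2912  0.2214] xaxis yaw -28.11 tilt [ 0.0037 -0.0026 -1.    ] F [ 0.3921 -0.3286 -4.4577] T [-0.021  -0.0571 -0.0174] w 0.268
shift [-0.0679 -0.3762  0.0059] turn [  0.0911  -0.2438 -28.1123]
```

View pics/w15.png

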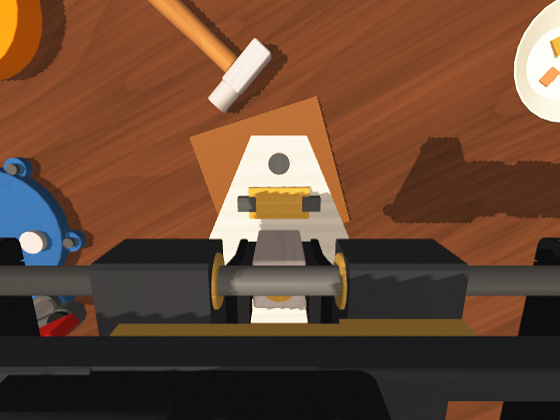

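Emit:
{"name": "play_rows", "arguments": {
  "series": [0,-0.003,-0.015,0,0,0,-1,0,-0.008,-0.045,0,0,0,-3,0,-0.014,-0.079,0,0,0,-6,0,-0.021,-0.113,0,0,0,-9,0,-0.027,-0.147,0,0,0,-12,0,-0.033,-0.181,0,0,0,-15,0,-0.039,-0.215,0,0,0,-18,0,-0.045,-0.249,0,0,0,-21,0,-0.051,-0.283,0,0,0,-23,0,-0.057,-0.312,0,0,0,-25]
}}

```text
time: 16.43
position: [0.5764, 0.0149, 0.2157]
tool_rot: [-3.139, 0.079, 0.005]
ft_force: [1.6, -0.5, -3.9]
grip_width: 0.272
```

```bash
python3 -c "
from h import *
go([.599,.0727,.205],0)"
```

```text
t 16.43 pos [0.5764 0.0149 0.2157] xaxis yaw -2.87 tilt [-0.003   0.0014 -1.    ] F [ 1.5838 -0.4914 -3.8809] T [ 0.0434 -0.0883 -0.0203] w 0.272
shift [ 0.0197 -0.0588  0.0107] turn [-0.0761  0.1736 -2.867 ]
```

Emit:
{"name": "play_rows", "arguments": {
  "series": [0,0.007,-0.023,0,0,0,-1,0,0.014,-0.042,0,0,0,-2,0,0.018,-0.053,0,0,0,-2.9,0,0.02,-0.058,0,0,0,-2.9,0,0.02,-0.058,0,0,0,-2.9,0,0.02,-0.058,0,0,0,-2.9]
}}

```text
time: 16.93
position: [0.6, 0.0666, 0.2168]
tool_rot: [3.14, -0.008, -0.003]
ft_force: [-1.2, -1.4, -4.5]
grip_width: 0.268
```

```bash
python3 -c "
from h import *
go([.599,.0727,.205],0);snap('wrist','w16',(150,80,420,340),3)"
```

```text
t 16.93 pos [0.6    0.0666 0.2168] xaxis yaw -0.30 tilt [-0.0017 -0.0012 -1.    ] F [-1.2307 -1.3668 -4.4657] T [ 0.042   0.0187 -0.0168] w 0.268
shift [-0.001  -0.0061  0.0118] turn [ 0.0711  0.0991 -0.3009]
```

View pics/w16.png

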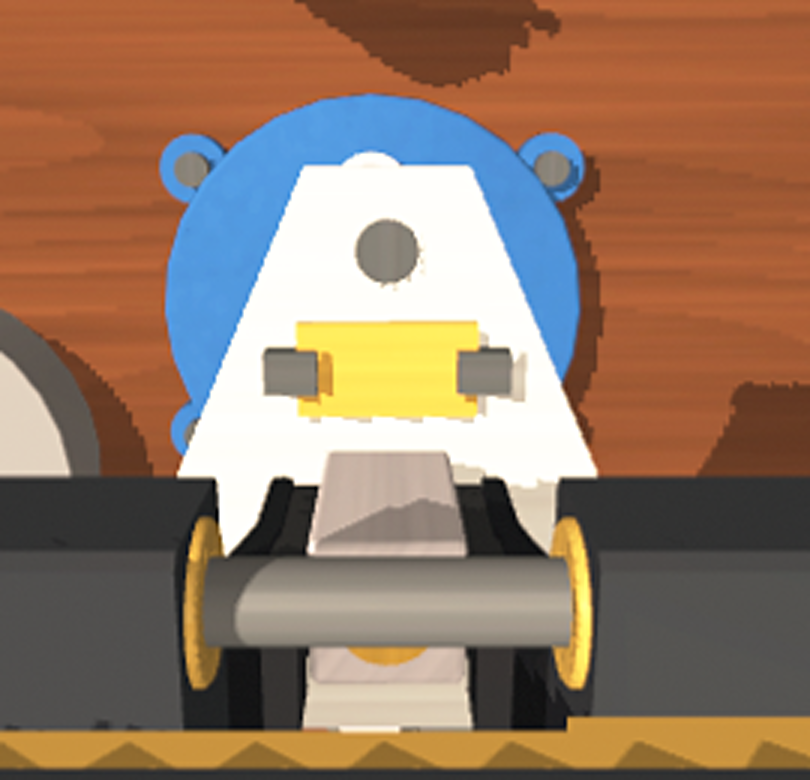

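```bash
python3 -c "
from h import *
W=snap('wrist','w17',(150,80,420,340),3);s,R=st()
hsv=cv2.cvtColor(W['frame'],cv2.COLOR_RGB2HSV)
m=cv2.inRange(hsv,(0,0,80),(180,80,180));n,l,t,c=cv2.connectedComponentsWithStats(m)
i=l[163,279];print(t[i],c[i]);X=plane(W,*c[i],s['position'][2]+.0243);print(X,'rel tool',R.T@(X-s['position']))
go([.5995,.0727,.205],0)
"
```

```text
t 17.03 pos [0.6003 0.0658 0.2174] xaxis yaw -0.39 tilt [-0.0008 -0.0014 -1.    ] F [ 0.4478 -0.726  -4.1712] T [ 0.0236  0.0467 -0.0368] w 0.269
[269 153  20  21 341] [278.6246 163.3666]
[0.6508 0.0657 0.2417] rel tool [ 0.0505 -0.0002 -0.0243]
t 17.03 pos [0.6003 0.0658 0.2174] xaxis yaw -0.39 tilt [-0.0008 -0.0014 -1.    ] F [ 0.4478 -0.726  -4.1712] T [ 0.0236  0.0467 -0.0368] w 0.269
shift [-0.0008 -0.0069  0.0123] turn [ 0.0824  0.0431 -0.3886]
```

View pics/w17.png

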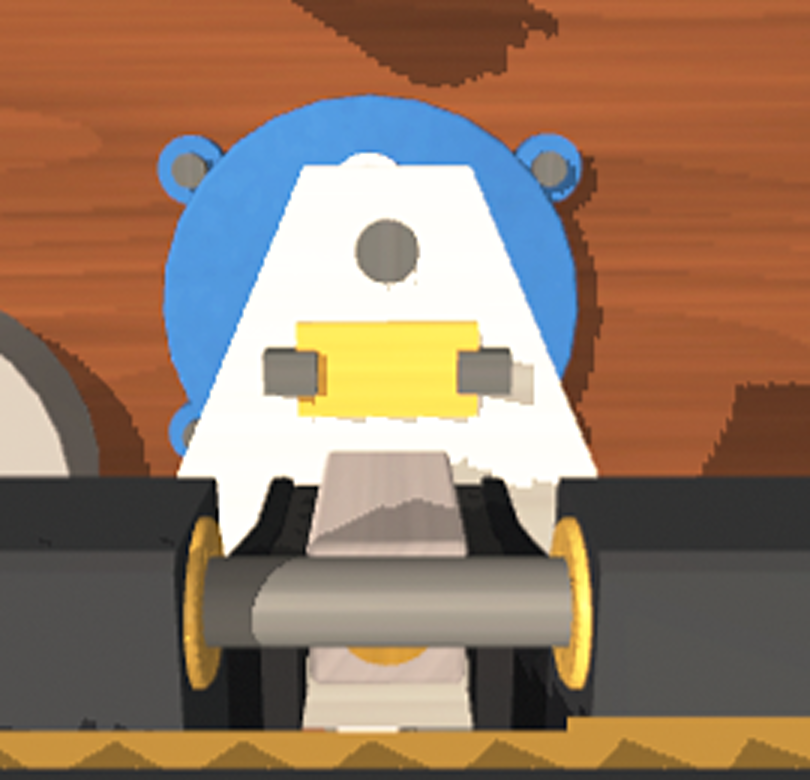

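Emit:
{"name": "play_rows", "arguments": {
  "series": [0,0,-0.003,0.005,0,0,-0.4,0,0,-0.007,0.02,0,0,-0.4,0,0,-0.007,0.045,0,0,-0.4,0,0,-0.007,0.07,0,0,-0.4,0,0,-0.007,0.095,0,0,-0.4,0,0,-0.007,0.12,0,0,-0.4,0,0,-0.007,0.138,0,0,-0.4,0,0,-0.007,0.15,0,0,-0.4,0,0,-0.007,0.156,0,0,-0.4,0,0,-0.007,0.157,0,0,-0.4]
}}

```text
time: 17.87
position: [0.5999, 0.0744, 0.0597]
tool_rot: [3.141, 0.004, -0.003]
ft_force: [-0.8, -0.8, -3.8]
grip_width: 0.272
```

Emit:
{"name": "play_rows", "arguments": {
  "series": [0,0,0,0,0,0,0,0,0,0,0,0,0,0]
}}

```text
time: 18.03
position: [0.6017, 0.0751, 0.0621]
tool_rot: [-3.141, -0.004, -0.004]
ft_force: [0.2, -0.4, -3.8]
grip_width: 0.275
```

```bash
python3 -c "
from h import *
go([.600,.0727,.0367],0);snap('wrist','w18',(150,80,420,340),3);snap('side','s18',(180,150,350,300),4);snap('scene','a18',(260,170,360,270),6)"
```

```text
t 18.03 pos [0.6017 0.0751 0.0621] xaxis yaw 0.16 tilt [ 0.0025  0.0001 -1.    ] F [ 0.2026 -0.3722 -3.8334] T [0.0098 0.0056 0.0033] w 0.275
shift [-0.0018  0.0024  0.0254] turn [-0.0063 -0.143   0.1617]
```

View pics/w18.png

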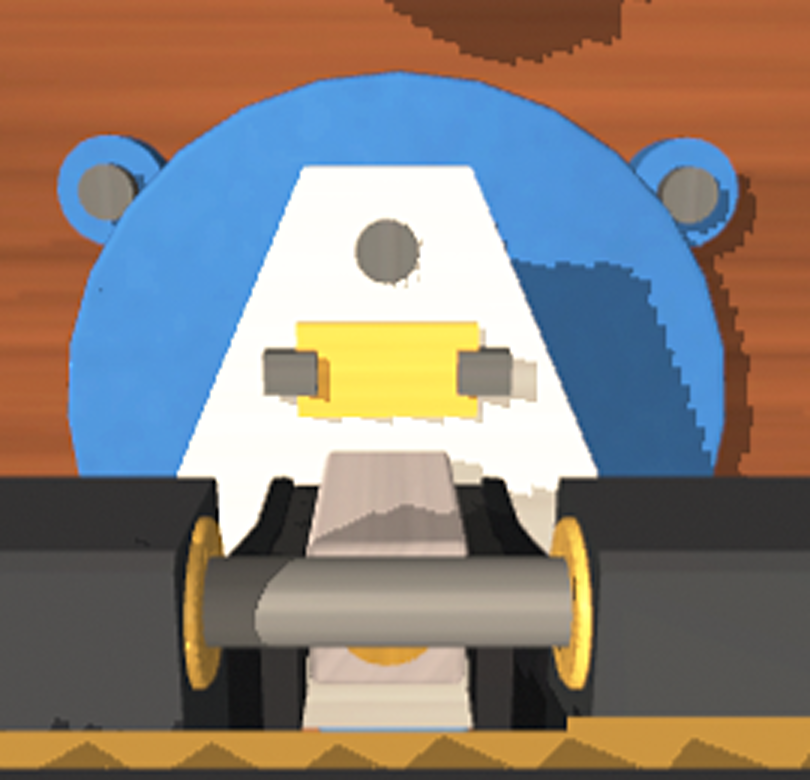

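View pics/s18.png

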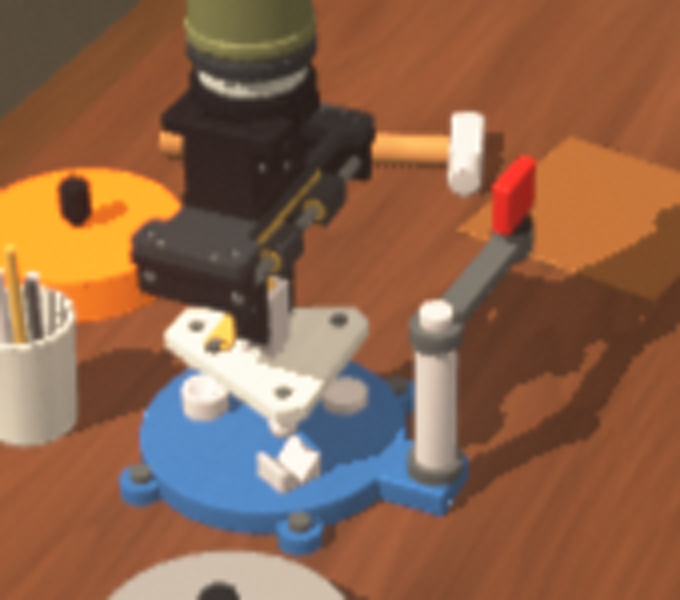

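View pics/a18.png

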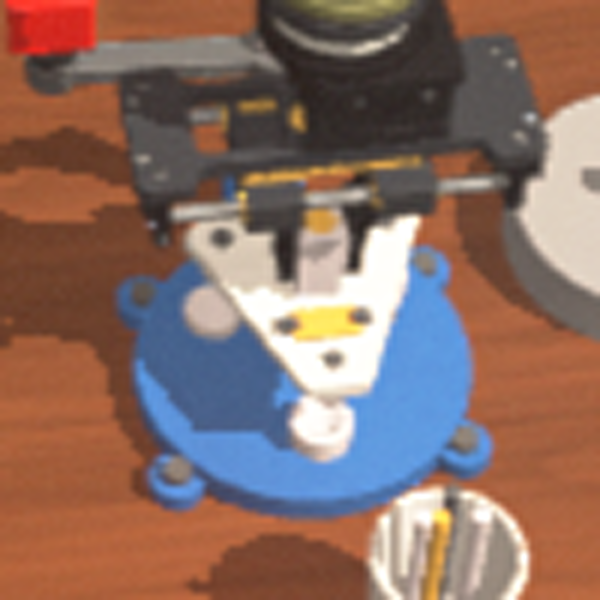

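Emit:
{"name": "play_rows", "arguments": {
  "series": [0,-0.001,0.002,0.003,0,0,0,0,-0.001,0.002,0.006,0,0,0,0,-0.001,0.002,0.009,0,0,0,0,-0.001,0.002,0.012,0,0,0,0,-0.001,0.002,0.012,0,0,0,0,-0.001,0.002,0.012,0,0,0]
}}

```text
time: 18.68
position: [0.5992, 0.073, 0.0482]
tool_rot: [3.142, 0.005, -0.001]
ft_force: [-0.4, 0.9, -4.6]
grip_width: 0.271
```

```bash
python3 - <<'E'
from h import *
go([.600,.0727,.0367],0)
W=snap('wrist','w19',(150,80,420,340),3)
hsv=cv2.cvtColor(W["frame"],cv2.COLOR_RGB2HSV)
# lug screws (grey) at front and base rim fit
b=cv2.inRange(hsv,(100,100,60),(120,255,255))
pts=[]
for x in range(190,371,3):
    ys=np.nonzero(b[:,x])[0]
    if len(ys): pts.append(plane(W,x,ys[0]-.5,.02)[:2])
P=np.array(pts)*1000
from scipy.optimize import least_squares
f=lambda q:np.hypot(P[:,0]-q[0],P[:,1]-q[1])-88
r=least_squares(f,[600,72],loss='soft_l1');print(r.x,np.abs(f(r.x)).mean())
E
```

```text
t 18.68 pos [0.5992 0.073  0.0482] xaxis yaw 0.18 tilt [-0.0008 -0.     -1.    ] F [-0.4348  0.8737 -4.5969] T [-0.0034  0.019   0.0256] w 0.271
shift [0.0008 0.0003 0.0115] turn [0.0026 0.0471 0.1796]
[600.0126  73.095 ] 0.6188800111697282
```

View pics/w19.png

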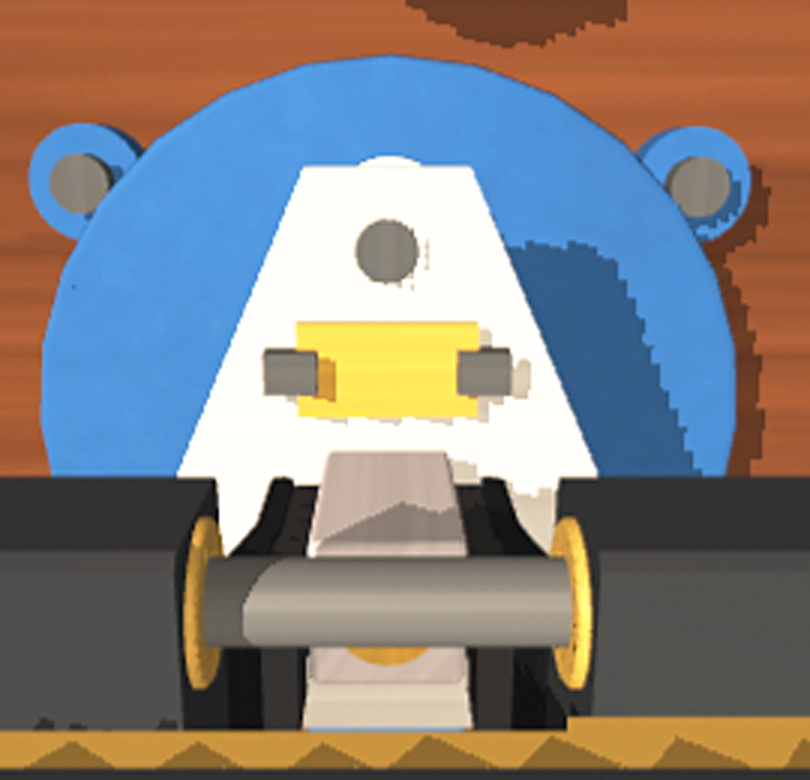

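Emit:
{"name": "play_rows", "arguments": {
  "series": [0,0.0005,0,0.002,0,0,0,0,0.0005,0,0.004,0,0,0,0,0.0005,0,0.006,0,0,0,0,0.0005,0,0.007,0,0,0,0,0.0005,0,0.008,0,0,0,0,0.0005,0,0.009,0,0,0,0,0.0005,0,0.009,0,0,0]
}}

```text
time: 19.32
position: [0.5999, 0.073, 0.0394]
tool_rot: [3.141, 0.005, -0.001]
ft_force: [1.0, -0.1, -4.7]
grip_width: 0.272
```

```bash
python3 -c "
from h import *
go([.600,.073,.0367],0)"
```

```text
t 19.32 pos [0.5999 0.073  0.0394] xaxis yaw 0.17 tilt [-0.0004 -0.0002 -1.    ] F [ 0.9558 -0.1468 -4.671 ] T [-0.0414  0.0345  0.0362] w 0.272
shift [ 0.0001 -0.      0.0027] turn [0.009  0.0227 0.1739]
```

Emit:
{"name": "play_rows", "arguments": {
  "series": [0,0,0,0.0005,0,0,0,0,0,0,0.001,0,0,0,0,0,0,0.0015,0,0,0,0,0,0,0.002,0,0,0,0,0,0,0.002,0,0,0]
}}

```text
time: 19.73
position: [0.6, 0.0729, 0.0376]
tool_rot: [3.141, 0.005, -0.0]
ft_force: [0.5, -0.9, -4.6]
grip_width: 0.269
```

Emit:
{"name": "play_rows", "arguments": {
  "series": [0,0,0,0.0005,0,0,0,0,0,0,0.001,0,0,0,0,0,0,0.0015,0,0,0,0,0,0,0.0015,0,0,0]
}}

```text
time: 20.07
position: [0.6004, 0.0728, 0.0368]
tool_rot: [3.141, 0.004, 0.001]
ft_force: [-1.3, -0.6, 0.6]
grip_width: 0.276
```

Emit:
{"name": "play_rows", "arguments": {
  "series": [0,0,0,0.0005,0,0,0,0,0,0,0.0005,0,0,0,27,0,0,0.0005,0,0,0,29,0,0,0.0005,0,0,0,32,0,0,0.0005,0,0,0,40,0,0,0.0005,0,0,0,50,0,0,0.0005,0,0,0,60,0,0,0.0005,0,0,0,60,0,0,0.0005,0,0,0],
  "force": 5
}}

```text
time: 20.82
position: [0.6001, 0.0731, 0.0356]
tool_rot: [-3.142, -0.005, 0.0]
ft_force: [-0.1, -1.4, 0.4]
grip_width: 0.537
```

```bash
python3 -c "
from h import *
st();snap('wrist','w20',(150,80,420,340),3);snap('side','s20',(180,150,350,300),4);snap('scene','a20',(260,170,360,270),6)"
```

```text
t 20.82 pos [0.6001 0.0731 0.0356] xaxis yaw 0.18 tilt [-0.  0. -1.] F [-0.1096 -1.4499  0.365 ] T [ 0.0535 -0.014   0.0069] w 0.537
```

View pics/w20.png

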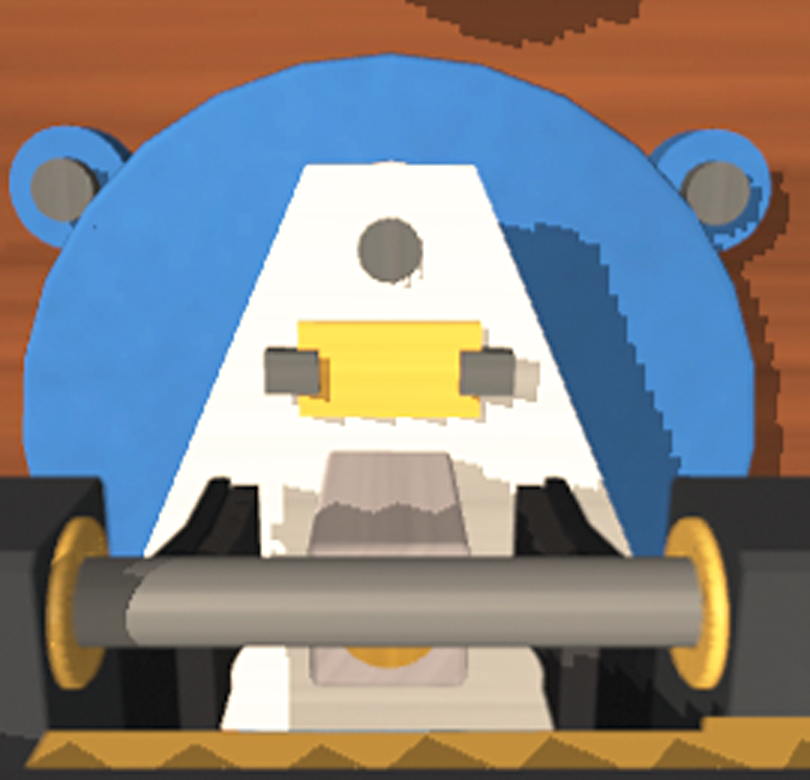

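View pics/s20.png

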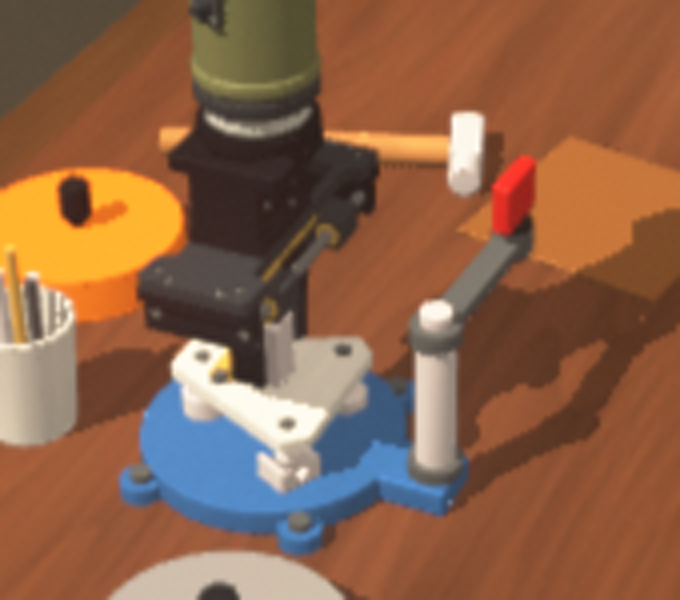

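View pics/a20.png

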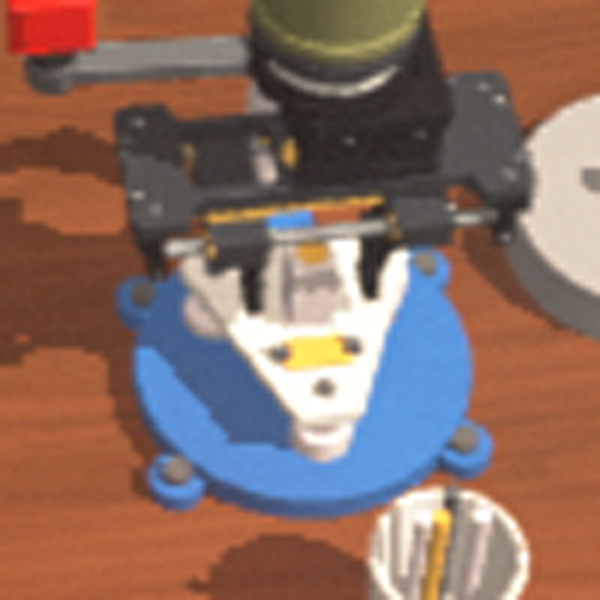

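Emit:
{"name": "play_rows", "arguments": {
  "series": [80,0,0,0,0,0,0,90,0,0,0,0,0,0,100,0,0,-0.01,0,0,0,100,0,0,-0.03,0,0,0,100,0,0,-0.06,0,0,0,100,0,0,-0.1,0,0,0,100,0,0,-0.14,0,0,0,100,0,0,-0.18,0,0,0,100,0,0,-0.21,0,0,0,100,0,0,-0.215,0,0,0]
}}

```text
time: 21.8
position: [0.603, 0.0742, 0.2586]
tool_rot: [-3.141, -0.005, -0.018]
ft_force: [0.5, 0.2, 0.4]
grip_width: 0.998
```

```bash
python3 -c "
from h import *
s,R=st();print(np.array(s['joint_positions']));go([.478,-.043,.22],-95);snap('wrist','w21',(150,80,420,340),3)"
```

```text
t 21.80 pos [0.603  0.0742 0.2586] xaxis yaw 0.19 tilt [ 0.0112  0.0008 -0.9999] F [0.4866 0.1873 0.4273] T [ 0.0851 -0.0159 -0.0317] w 0.998
[ 0.3723  0.2532 -0.6575  1.4362  0.1564  1.4931 -1.8476]
t 21.80 pos [0.603  0.0742 0.2586] xaxis yaw 0.19 tilt [ 0.0112  0.0008 -0.9999] F [0.4866 0.1873 0.4273] T [ 0.0851 -0.0159 -0.0317] w 0.998
shift [-0.1258  0.1168  0.0371] turn [-0.5667 -0.4526 95.1883]
```

View pics/w21.png

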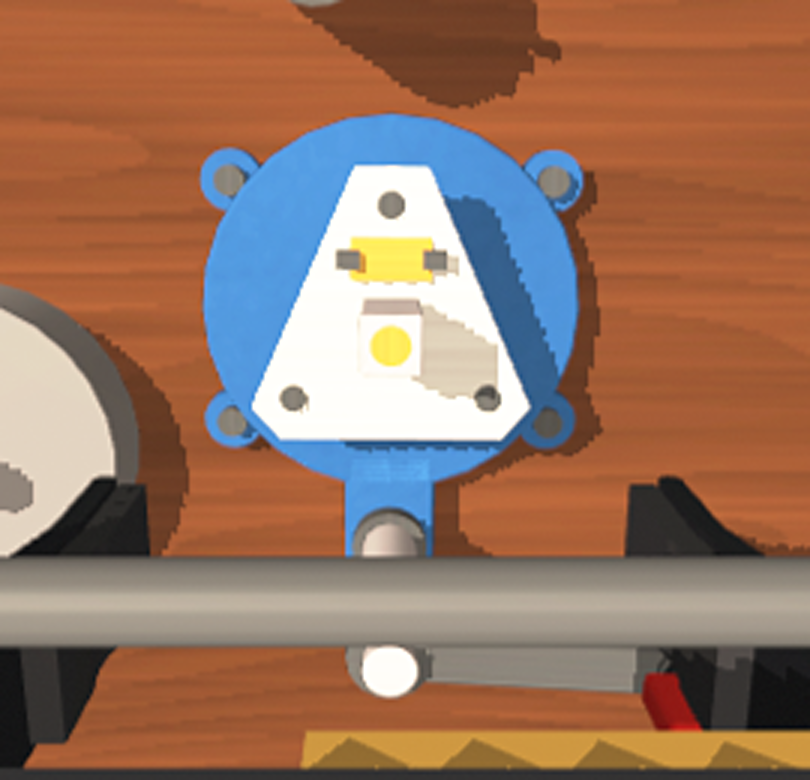

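Emit:
{"name": "play_rows", "arguments": {
  "series": [100,-0.005,0.005,0,0,0,-6,100,-0.016,0.015,0,0,0,-12,100,-0.028,0.026,0,0,0,-18,100,-0.041,0.038,0,0,0,-24,100,-0.054,0.05,0,0,0,-30,100,-0.067,0.062,0,0,0,-36,100,-0.08,0.074,0,0,0,-42,100,-0.092,0.085,0,0,0,-48,100,-0.104,0.096,0.01,0,0,-54,100,-0.115,0.106,0.02,0,0,-60]
}}

```text
time: 22.68
position: [0.4843, -0.0341, 0.23]
tool_rot: [2.714, 1.581, -0.001]
ft_force: [0.0, -0.0, -0.5]
grip_width: 0.999
```

```bash
python3 -c "
from h import *
s,R=st();print(np.array(s['joint_positions']));go([.478,-.043,.22],85)"
```

```text
t 22.68 pos [ 0.4843 -0.0341  0.23  ] xaxis yaw 60.44 tilt [-0.0003 -0.0003 -1.    ] F [ 0.0019 -0.0109 -0.527 ] T [-0.0453 -0.002  -0.0098] w 0.999
[ 0.6714 -0.0326 -0.6347  1.7522 -0.0192  1.416  -0.4759]
t 22.68 pos [ 0.4843 -0.0341  0.23  ] xaxis yaw 60.44 tilt [-0.0003 -0.0003 -1.    ] F [ 0.0019 -0.0109 -0.527 ] T [-0.0453 -0.002  -0.0098] w 0.999
shift [-0.0109 -0.0011  0.01  ] turn [ -0.0132   0.0242 -24.5551]
```

Emit:
{"name": "play_rows", "arguments": {
  "series": [100,-0.006,0,0.005,0,0,-6,100,-0.011,-0.001,0.01,0,0,-12,100,-0.011,-0.001,0.01,0,0,-18,100,-0.011,-0.001,0.01,0,0,-24.5,100,-0.011,-0.001,0.01,0,0,-24.5,100,-0.011,-0.001,0.01,0,0,-24.5,100,-0.011,-0.001,0.01,0,0,-24.5]
}}

```text
time: 23.27
position: [0.4788, -0.0423, 0.2203]
tool_rot: [-2.325, -2.113, 0.001]
ft_force: [-0.2, 0.5, 0.5]
grip_width: 1.0
```

```bash
python3 -c "
from h import *
s,R=st();snap('wrist','w22')"
```

```text
t 23.27 pos [ 0.4788 -0.0423  0.2203] xaxis yaw 84.53 tilt [-0.0006  0.0001 -1.    ] F [-0.2475  0.497   0.4813] T [-0.034  -0.1089 -0.0334] w 1.000
```

View pics/w22.png

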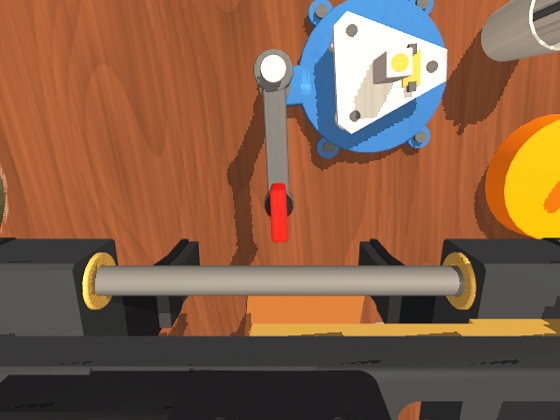

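```bash
python3 -c "
from h import *
W=snap('wrist','w23',(230,40,330,260),3)
hsv=cv2.cvtColor(W['frame'],cv2.COLOR_RGB2HSV)
m=cv2.inRange(hsv,(0,150,60),(6,255,255))|cv2.inRange(hsv,(174,150,60),(180,255,255))
for y in range(178,246,4):
  xs=np.nonzero(m[y,240:320])[0]
  if len(xs): print(y,xs[0]+240,xs[-1]+240,hsv[y,279,2])
for y in (190,200,210,220,230,240):
  xs=np.nonzero(m[y,240:320])[0]
  if len(xs): print(plane(W,(xs[0]+xs[-1])/2+240,y,.179))
print('col',plane(W,272.5,68,.144))
"
```

```text
186 271 284 227
190 270 285 255
194 270 285 255
198 270 286 255
202 270 286 255
206 270 286 255
210 270 286 255
214 270 286 255
218 271 286 255
222 271 286 255
226 271 287 255
230 271 287 255
234 272 287 255
238 272 287 255
242 275 275 209
[ 0.4808 -0.0202  0.179 ]
[ 0.4804 -0.0281  0.179 ]
[ 0.4796 -0.0361  0.179 ]
[ 0.4793 -0.0443  0.179 ]
[ 0.4788 -0.0526  0.179 ]
[ 0.478 -0.061  0.179]
col [0.4856 0.0729 0.144 ]
```

View pics/w23.png

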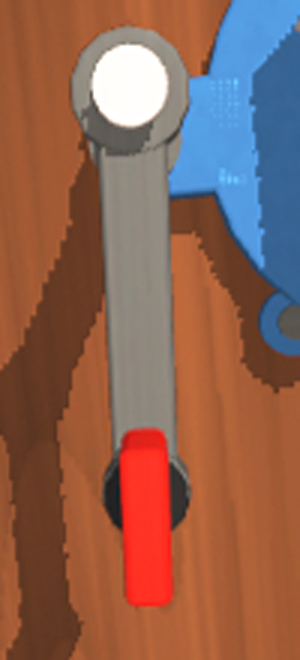

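Emit:
{"name": "play_rows", "arguments": {
  "series": [100,0,0,0.02,0,0,-1.5,80,0.001,0,0.045,0,0,-1.5,70,0.001,0,0.07,0,0,-1.5,60,0.001,0,0.088,0,0,-1.5,60,0.001,0,0.1,0,0,-1.5,60,0.001,0,0.105,0,0,-1.5,60,0.001,0,0.107,0,0,-1.5,60,0.001,0,0.107,0,0,-1.5]
}}

```text
time: 24.03
position: [0.4796, -0.0414, 0.1141]
tool_rot: [2.294, 2.145, 0.001]
ft_force: [-0.2, 0.2, 0.4]
grip_width: 0.623
```

```bash
python3 -c "
from h import *
go([.4793,-.0412,.113],86.1);snap('wrist','w24')
snap('side','s24',(250,110,370,230),5)"
```

```text
t 24.03 pos [ 0.4796 -0.0414  0.1141] xaxis yaw 86.16 tilt [ 0.0006 -0.     -1.    ] F [-0.24    0.1922  0.406 ] T [-0.0464 -0.0697  0.0082] w 0.623
shift [ 0.0002 -0.0003  0.0011] turn [ 0.0343 -0.0016  0.057 ]
```

View pics/w24.png

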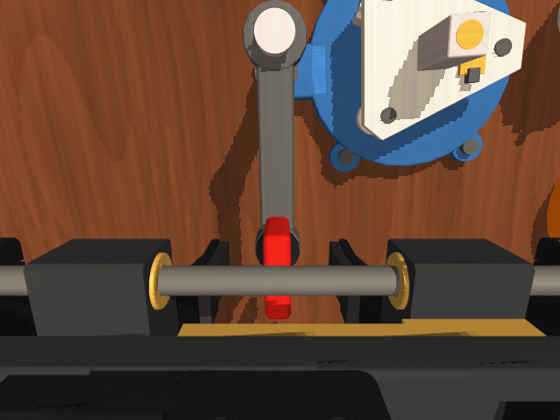

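View pics/s24.png

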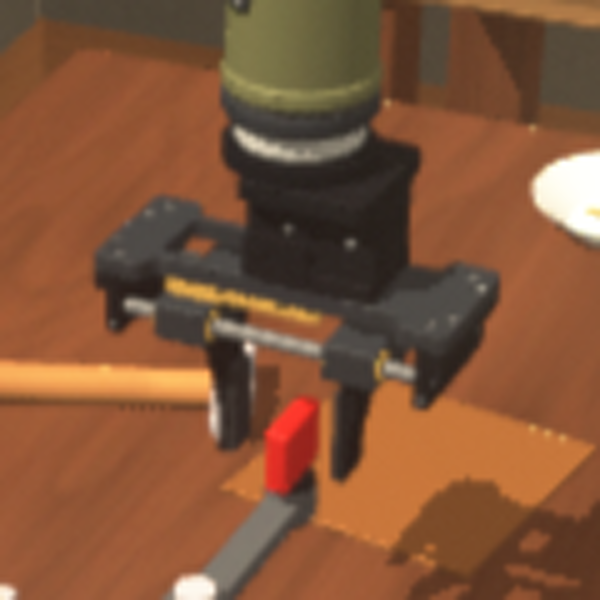

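Emit:
{"name": "play_rows", "arguments": {
  "series": [0,0,0,0.001,0,0,0,0,0,0,0.001,0,0,0,0,0,0,0.001,0,0,0,0,0,0,0.001,0,0,0,0,0,0,0.001,0,0,0,0,0,0,0.001,0,0,0,0,0,0,0.001,0,0,0,0,0,0,0.001,0,0,0,0,0,0,0.001,0,0,0],
  "force": 20
}}

```text
time: 24.88
position: [0.4791, -0.0414, 0.1127]
tool_rot: [2.294, 2.146, -0.0]
ft_force: [-0.4, 0.4, 1.5]
grip_width: 0.146
```

```bash
python3 -c "
from h import *
s,R=st()"
```

```text
t 24.88 pos [ 0.4791 -0.0414  0.1127] xaxis yaw 86.18 tilt [-0.0002 -0.0002 -1.    ] F [-0.3674  0.4218  1.5478] T [0.0374 0.0499 0.0885] w 0.146
```

Emit:
{"name": "play_rows", "arguments": {
  "series": [0,0,0.002,0,0,0,-1,0,0.0003,0.008,0,0,0,-4,0,0.001,0.015,0,0,0,-7.5,0,0.002,0.022,0,0,0,-11,0,0.0036,0.0287,0,0,0,-14.5,0,0.0056,0.0354,0,0,0,-18,0,0.008,0.042,0,0,0,-21.5,0,0.0107,0.0484,0,0,0,-25,0,0.0139,0.0546,0,0,0,-28.5,0,0.0174,0.0607,0,0,0,-32]
}}

```text
time: 25.72
position: [0.5407, -0.0272, 0.1127]
tool_rot: [-1.608, -2.697, -0.0]
ft_force: [-2.8, 1.2, 3.3]
grip_width: 0.15
```

```bash
cat > arc.py <<'E'
from h import *
def rep(step=None,phi=0):
    s,R=st();p=np.array(s['position'])[:2]-[.485,.0728];print("q",np.array(s['joint_positions'])[[1,6]],"r %.4f th %.2f"%(np.hypot(*p),np.degrees(np.arctan2(p[1],p[0]))))
    return s,R
E
python3 -c "
from arc import *
rep();snap('wrist','w25')"
```

```text
t 25.72 pos [ 0.5407 -0.0272  0.1127] xaxis yaw 118.40 tilt [-0.0015  0.001  -1.    ] F [-2.7641  1.1724  3.3287] T [0.4254 0.506  0.0102] w 0.150
q [0.1958 0.3939] r 0.1144 th -60.89
```

View pics/w25.png

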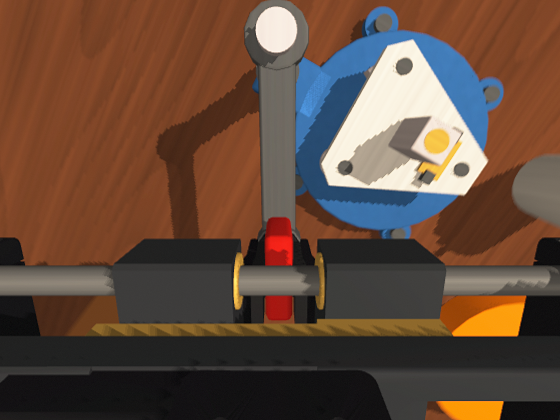

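Emit:
{"name": "play_rows", "arguments": {
  "series": [0,0.0001,0.005,0,0,0,-2.5,0,0.0005,0.011,0,0,0,-5.5,0,0.0015,0.018,0,0,0,-9,0,0.0027,0.0248,0,0,0,-12.5,0,0.0045,0.0316,0,0,0,-16,0,0.0066,0.0382,0,0,0,-19.5,0,0.009,0.0447,0,0,0,-23,0,0.012,0.051,0,0,0,-26.5,0,0.0153,0.0573,0,0,0,-30,0,0.019,0.0633,0,0,0,-33.5]
}}

```text
time: 26.6
position: [0.5865, 0.0198, 0.1127]
tool_rot: [-0.764, -3.044, -0.0]
ft_force: [-4.4, 2.4, 3.7]
grip_width: 0.149
```

```bash
python3 -c "
from arc import *
rep();snap('wrist','w26')"
```

```text
t 26.60 pos [0.5865 0.0198 0.1127] xaxis yaw 151.81 tilt [-0.0029  0.001  -1.    ] F [-4.3553  2.4425  3.7378] T [ 0.468   0.9482 -0.131 ] w 0.149
q [0.3244 0.8226] r 0.1145 th -27.57
```

View pics/w26.png

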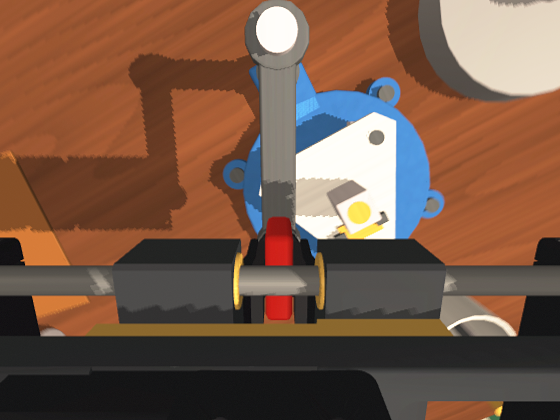

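Emit:
{"name": "play_rows", "arguments": {
  "series": [0,0.0006,0.005,0,0,0,-2.5,0,0.0015,0.011,0,0,0,-5.5,0,0.0025,0.018,0,0,0,-9,0,0.0037,0.0248,0,0,0,-12.5,0,0.0055,0.0316,0,0,0,-16,0,0.0076,0.0382,0,0,0,-19.5,0,0.01,0.0447,0,0,0,-23,0,0.012,0.049,0,0,0,-25.5,0,0.013,0.0505,0,0,0,-26.3,0,0.013,0.0505,0,0,0,-26.3]
}}

```text
time: 27.48
position: [0.5996, 0.0694, 0.1127]
tool_rot: [-0.057, -3.14, 0.0]
ft_force: [-4.4, 0.6, 4.4]
grip_width: 0.144
```

```bash
python3 -c "
from arc import *
rep();snap('wrist','w27')"
```

```text
t 27.48 pos [0.5996 0.0694 0.1127] xaxis yaw 177.92 tilt [-0.0011  0.     -1.    ] F [-4.3686  0.5801  4.4149] T [0.2536 0.8151 0.0548] w 0.144
q [0.3873 1.1517] r 0.1146 th -1.68
```

View pics/w27.png

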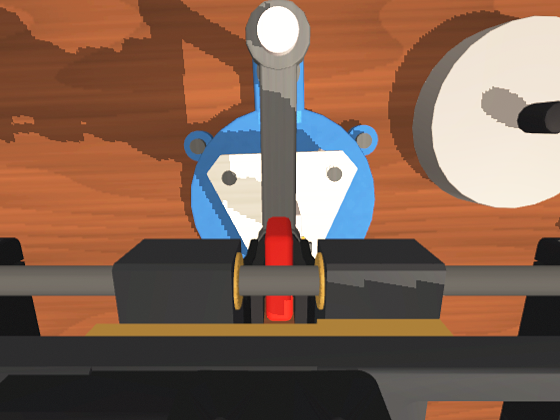

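Emit:
{"name": "play_rows", "arguments": {
  "series": [0,0.0005,0.001,0,0,0,-0.6,0,0.0005,0.002,0,0,0,-1.2,0,0.0005,0.003,0,0,0,-1.8,0,0.0005,0.0035,0,0,0,-2.1,0,0.0005,0.0035,0,0,0,-2.1]
}}

```text
time: 27.95
position: [0.5997, 0.0728, 0.1127]
tool_rot: [0.002, -3.141, 0.0]
ft_force: [-3.2, -0.2, 3.6]
grip_width: 0.147
```

```bash
python3 -c "
from arc import *
rep()"
```

```text
t 27.95 pos [0.5997 0.0728 0.1127] xaxis yaw -179.92 tilt [-0.0004 -0.     -1.    ] F [-3.1537 -0.2027  3.5962] T [ 0.2187  0.903  -0.1519] w 0.147
q [0.3901 1.1807] r 0.1147 th -0.01
```

Emit:
{"name": "play_rows", "arguments": {
  "series": [0,0,0.0007,0,0,0,-0.3,0,0,0.0014,0,0,0,-0.6,0,0,0.002,0,0,0,-0.9,0,0,0.002,0,0,0,-0.9]
}}

```text
time: 28.28
position: [0.5997, 0.0728, 0.1127]
tool_rot: [0.024, -3.141, 0.004]
ft_force: [-5.2, -2.5, 5.2]
grip_width: 0.143
```

```bash
python3 -c "
from arc import *
rep()"
```

```text
t 28.28 pos [0.5997 0.0728 0.1127] xaxis yaw -179.12 tilt [-0.0008 -0.0025 -1.    ] F [-5.22   -2.4539  5.2408] T [-0.4241  1.0502 -0.3998] w 0.143
q [0.3916 1.1915] r 0.1147 th -0.01
```

Emit:
{"name": "play_rows", "arguments": {
  "series": [0,0,-0.001,0,0,0,0.9,0,0,-0.001,0,0,0,4,0,0,-0.001,0,0,0,9,0,0,-0.001,0,0,0,14,0,0,-0.001,0,0,0,19,0,0,-0.001,0,0,0,24,0,0,-0.001,0,0,0,29,0,0,-0.001,0,0,0,34,0,0,-0.001,0,0,0,39,0,0,-0.001,0,0,0,44],
  "force": 50
}}

```text
time: 29.12
position: [0.5998, 0.073, 0.1127]
tool_rot: [1.157, 2.92, -0.002]
ft_force: [-3.1, -1.0, 4.5]
grip_width: 0.145
```

```bash
python3 -c "
from arc import *
rep();snap('wrist','w28')"
```

```text
t 29.12 pos [0.5998 0.073  0.1127] xaxis yaw 136.76 tilt [-0.     -0.0012 -1.    ] F [-3.1022 -0.9841  4.4772] T [-0.0014  0.7894  0.1074] w 0.145
q [0.3532 0.4676] r 0.1148 th 0.12
```

View pics/w28.png

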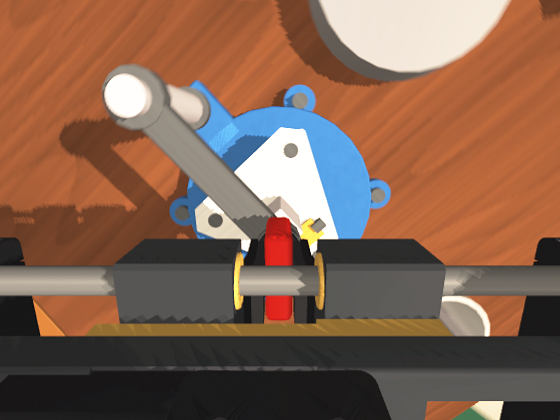

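Arm stays at the stop, the bar follows. Remaining: yaw 136.8 → 90 (+46.8°).

Emit:
{"name": "play_rows", "arguments": {
  "series": [0,0,0,0,0,0,5,0,0,0,0,0,0,10,0,0,0,0,0,0,15,0,0,0,0,0,0,20,0,0,0,0,0,0,25,0,0,0,0,0,0,30,0,0,0,0,0,0,34,0,0,0,0,0,0,38,0,0,0,0,0,0,42,0,0,0,0,0,0,44.5]
}}

```text
time: 30.0
position: [0.6001, 0.0731, 0.1128]
tool_rot: [2.173, 2.267, -0.001]
ft_force: [-3.7, -0.7, 4.3]
grip_width: 0.145
```

```bash
python3 -c "
from arc import *
rep()"
```

```text
t 30.00 pos [0.6001 0.0731 0.1128] xaxis yaw 92.43 tilt [ 0.0006 -0.001  -1.    ] F [-3.7304 -0.7374  4.3204] T [-0.1475  0.7111  0.1659] w 0.145
q [ 0.3266 -0.2695] r 0.1151 th 0.17
```

Emit:
{"name": "play_rows", "arguments": {
  "series": [0,0,0,0,0,0,1.5,0,0,0,0,0,0,3,0,0,0,0,0,0,4,0,0,0,0,0,0,4,0,0,0,0,0,0,4]
}}

```text
time: 30.42
position: [0.6002, 0.0729, 0.1128]
tool_rot: [2.248, 2.193, -0.001]
ft_force: [-2.7, -1.9, 4.1]
grip_width: 0.148
```

```bash
python3 -c "
from arc import *
rep();snap('wrist','w29');snap('side','s29',(180,110,350,260),4)"
```

```text
t 30.42 pos [0.6002 0.0729 0.1128] xaxis yaw 88.57 tilt [ 0.0006 -0.0012 -1.    ] F [-2.6693 -1.942   4.1392] T [-0.5064  0.5909  0.4252] w 0.148
q [ 0.3246 -0.334 ] r 0.1152 th 0.07
```

View pics/w29.png

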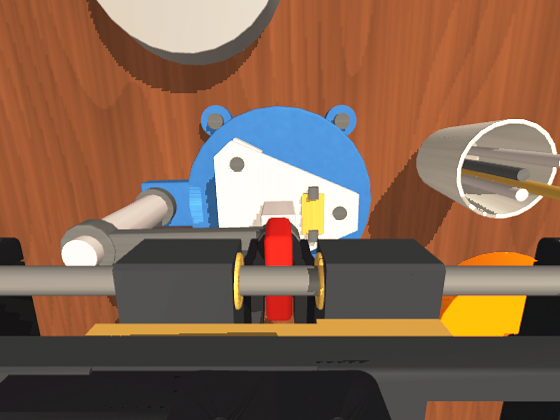

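View pics/s29.png

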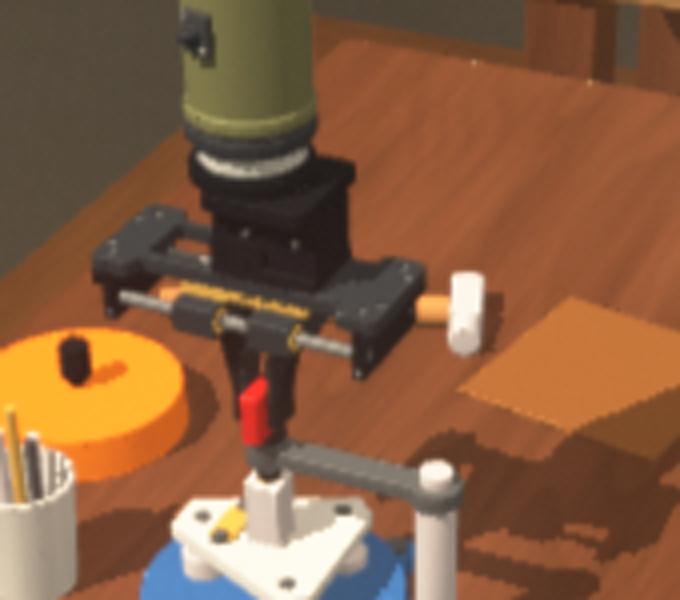

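Emit:
{"name": "play_rows", "arguments": {
  "series": [0,0,0,0,0,0,1.5,0,0,0,0,0,0,3,0,0,0,0,0,0,3]
}}

```text
time: 30.77
position: [0.6002, 0.0724, 0.1128]
tool_rot: [2.305, 2.132, -0.002]
ft_force: [-3.3, -4.2, 4.7]
grip_width: 0.152
```

```bash
python3 -c "
from arc import *
rep()"
```

```text
t 30.77 pos [0.6002 0.0724 0.1128] xaxis yaw 85.52 tilt [ 0.0006 -0.0021 -1.    ] F [-3.262  -4.2357  4.6979] T [-0.8776  0.5547  0.9923] w 0.152
q [ 0.3231 -0.3848] r 0.1152 th -0.21
```

Emit:
{"name": "play_rows", "arguments": {
  "series": [0,0,0,0,0,0,-2,0,0,0,0,0,0,-4,15,0,0,0,0,0,-4.3,18,0,0,0,0,0,-4.3,25,0,0,0,0,0,-4.3,40,0,0,0,0,0,-4.3,55,0,0,0,0,0,-4.3,70,0,0,0,0,0,-4.3,70,0,0,0,0,0,-4.3],
  "force": 5
}}

```text
time: 31.52
position: [0.5999, 0.0739, 0.1126]
tool_rot: [-2.226, -2.217, -0.0]
ft_force: [-0.5, -0.7, 0.1]
grip_width: 0.467
```

```bash
python3 -c "
from arc import *
rep()"
```

```text
t 31.52 pos [0.5999 0.0739 0.1126] xaxis yaw 89.77 tilt [ 0.0001  0.0002 -1.    ] F [-0.4691 -0.7477  0.1216] T [-0.028  -0.0842 -0.0039] w 0.467
q [ 0.3255 -0.3141] r 0.1149 th 0.55
```

Released. Rise and look.

Emit:
{"name": "play_rows", "arguments": {
  "series": [70,0,0,0,0,0,0,80,0,0,-0.01,0,0,0,90,0,0,-0.03,0,0,0,100,0,0,-0.06,0,0,0,100,0,0,-0.09,0,0,0,100,0,0,-0.12,0,0,0,100,0,0,-0.13,0,0,0,100,0,0,-0.13,0,0,0]
}}

```text
time: 32.18
position: [0.6018, 0.0744, 0.2469]
tool_rot: [2.223, 2.214, 0.008]
ft_force: [-0.0, 0.3, 0.4]
grip_width: 0.984
```

```bash
python3 - <<'E'
from h import *
st();W=snap('wrist','w30');snap('side','s30',(180,130,350,280),4);snap('scene','a30')
hsv=cv2.cvtColor(W['frame'],cv2.COLOR_RGB2HSV)
m=cv2.inRange(hsv,(0,150,60),(4,255,255))|cv2.inRange(hsv,(175,150,60),(180,255,255))
n,l,t,c=cv2.connectedComponentsWithStats(m)
for i in range(1,n):
    if t[i][4]>150:
        print(t[i],c[i])
        ys,xs=np.nonzero(l==i);rows=np.unique(ys)
        P=np.array([plane(W,xs[ys==y].mean(),y,.179) for y in rows[6:-4]]);print(P[0],P[-1],np.degrees(np.arctan2(P[-1][1]-P[0][1],P[-1][0]-P[0][0])))
E
```

```text
t 32.18 pos [0.6018 0.0744 0.2469] xaxis yaw 89.77 tilt [ 0.0069  0.0005 -1.    ] F [-0.0235  0.3203  0.4065] T [ 0.045  -0.1142 -0.0102] w 0.984
[269 181  15  53 748] [275.8596 207.0187]
[0.6008 0.094  0.179 ] [0.6001 0.0564 0.179 ] -91.09328761774967
```

View pics/w30.png

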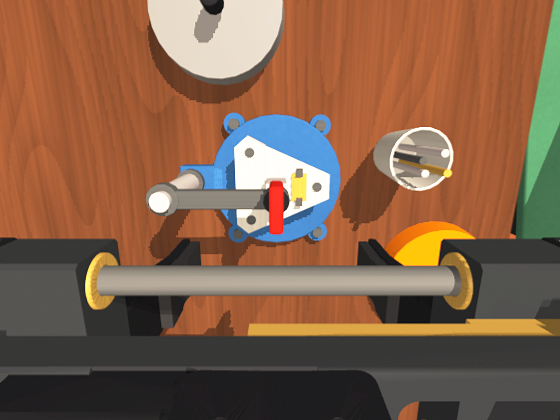

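View pics/s30.png

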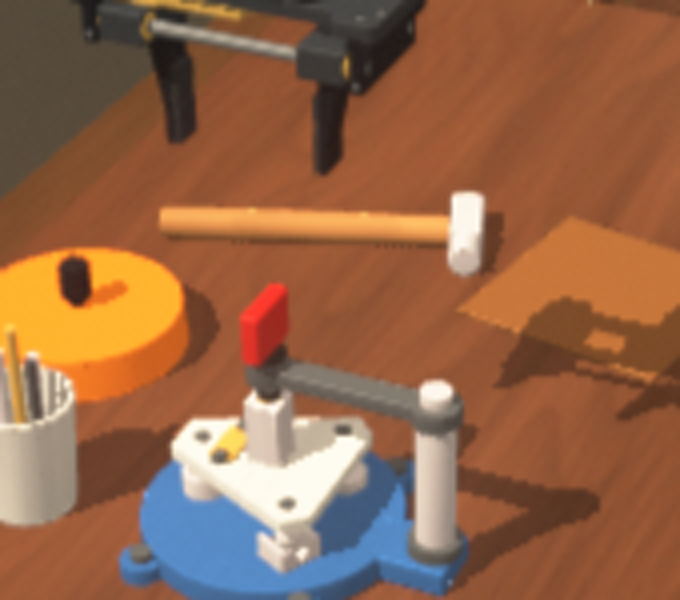

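View pics/a30.png

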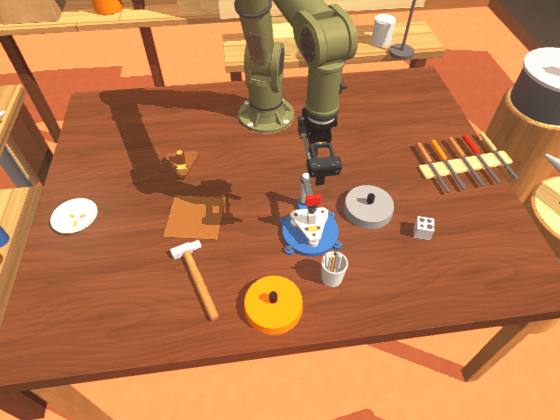

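```bash
python3 -c "
from h import *
st();print(close_job())"
```

```text
t 32.33 pos [0.5991 0.0734 0.2412] xaxis yaw 89.77 tilt [-0.0023 -0.0005 -1.    ] F [-0.2757 -0.2437 -0.2255] T [-0.0084 -0.1292 -0.0217] w 0.992
the job is handed in; nothing more can be done
None
```

The job is handed in at about 32 s. The final pictures show the cover, plate and clamp as asked, with the gripper open and clear above them.

**What I did**
- **Cover:** I lifted it by its knob and stood it rim down on the bench at about (0.53, 0.28), clear of the base and the steel block.
- **Plate:** I carried it by its post, turned it about 28° and lowered it gently onto the seats. The contact force took up the plate's weight at the expected home height, within about 0.1 mm. I then let go.
- **Clamp:** I swung the arm in until it would not move further, at about 0°, then turned the red knob a quarter turn clockwise to its end. The torque rose to about 1 N m there, against 0.2 N m needed to turn it, so it was hard on its stop. I backed off slightly before letting go.

**Last checks**
- The bar lies across the arm (measured −91°), the pad sits on the post, and the plate is straight on its seats.
- The hammer, block, cup, orange cover and brown look-alike appear where they were.

**What disagreed**
- **Finger tips:** they lie about 33 mm short of the reported tool point. My first closing on the cover knob therefore shut in the air above it. I measured the offset from two cameras and corrected for it everywhere after.
- **Position readings:** the reported position and the camera positions differed by 1–3 mm at times, which was within what the seats and grips took up.
- **Not measured:** the pad's holding force; I judged the clamping from the knob's stop and the pictures.

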